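# Make up a cell-count kit case and lay the photo scale against it

### The arm

A 7-joint arm with a two-finger parallel gripper is mounted at the origin on a cart in front of the work surface, level with it; the furniture and walls round the work are solid. World frame = base frame: x ahead of the robot, y to its left, z up, the work surface at z = 0. Lengths are in m, angles in rad, forces in N, time in s.
With the tool pointing down it reaches from about 0.425 to 0.925 m from the base axis. Payload 6.8 kg.
Tool frame: the origin (TCP) lies midway between the tips of the shut fingers; the grasp point (between the pads) lies 19 mm behind it (pinch_z is the distance from the TCP to the grasp point, in m); z points along the fingers, y is the direction in which the jaws open and shut (so a half turn about z gives the same grasp; the last joint's range is limited). The gripper opens to 85 mm and grips with 20 to 120 N. Pads are 22 mm wide; open, the fingers measure 114 mm over their backs; the gripper's body (76 mm by 85 mm) begins 54 mm behind the grasp point. The pads swing forward as they close: fully open they stand 13 mm farther back than shut.
Start: joints at [1.15, 0.477, 0.022, 1.555, -0.011, 1.109, -0.083], TCP at [0.208, -0.642, 0.196] pointing down, gripper open.
Joint ranges: [-2.96, 2.96], [-0.34, 2.1], [-1.41, 1.46], [0.24, 2.44], [-1.37, 4.51], [0.17, 1.92], [-2.96, 2.96]. Speed limits (rad/s): [2.39, 2.39, 3.14, 3.14, 3.14, 3.14, 3.14].

### API

Orientations are given as a rotation vector (axis times angle).
In Python, from plant import sense, capture, finish_job, pinch_z gives the robot as it stands.
- The arm moves only by the tool carry_out, never from a script. Its argument "motion" is a list of rows, each an object with "translation": the shift along the tool's x, y, z in m, a list of three; "delta_rot": the turn, a rotation vector about the tool's x, y, z in rad, a list of three; "jaw": the opening, from 0 (shut) to 1 (fully open). A call has 1 to 8 rows; each row shifts and turns the commanded pose from where the row before left it, along the tool's axes as they then stand; what a row does not reach is not made up. A row lasts 1/8 s, in which the tool goes at most 62.5 mm and 10.7 degrees, less where a joint would pass 70% of its speed; a pose out of reach is approached as far as the arm can. A call with a gripper value outside its range is refused whole. The fingers move at their own pace and stop on an object; "newtons" is the grip in N (left out, the last holds). Time passes only in rows, so rows that do not move let the fingers close. It gives the time, the measured TCP pose, the force and the opening at its end, in the units of the state.
- sense(): the state, without advancing time (a new reading comes with each control period).
- capture(name): name is "scene" or "top" or "wrist"; returns a dict with "frame" (384x512x3 uint8, blue, green, red), "range_z" (384x512 float32, m along the optical axis (not along the pixel's ray), 0 where there is no reading), "fx", "fy", "cx", "cy" (pixels), "camera_from_world" (4x4, takes a point from world to camera coordinates); the wrist camera has in their place "T_tool_cam" (4x4, takes a point from camera to tool coordinates, whose origin is the TCP and whose axes are the flange's). Camera axes: x right, y up, looking along -z (the intrinsics and any distortion apply to the point x, -y, -z); pixel columns grow to the right and rows downward; lengths in m; the calibration is good to about 2 mm. A picture is of the moment at which its call begins: read the wrist's pose just before it.
- finish_job(): hands the job in, once; it reports no verdict.
The state is a dict: "time": time; "joint_pos": joint angles; "qd": joint speeds; "joint_torque": joint torques, N m; "ee_pos": TCP position; "tcp_rot": TCP orientation; "wrist_force": force on the tool from outside, world axes, zero at the start; "torque": the same for the moment, N m; "finger_gap": opening from 0.0 (shut) to 1.0 (fully open).
Only numpy, scipy, OpenCV 4.12 (cv2) and the standard library are available. Lean on these libraries where they do the work, as an engineer would, in place of code of your own. Each camera call takes 0.05 s, during which the arm holds its last target. There are 200 camera calls.

### The job

Make up the cell-count kit in the grey case: it must hold exactly one of each kind (slide block, marker, roll of labelling tape, tally counter, box of cover glasses), each lying flat in the recess of its shape. Some are already in, as the clear lid shows: take from the worktop only what is missing and leave the spares there. For the hand-over photograph shut the lid fully again and lay the aluminium straightedge, which lies on the lid, flat on the worktop with its graduated edge flush along the foot of the case's front, not past either end; do not disturb the mug or the mountant bottle.

Things in the scene. Friction and masses are not known exactly. Their poses are not given: they have to be found in the camera images.
- case: open grey kit case, fixed, 172 (x) x 288 (y) x 38 mm high; origin at the centre of its underside, x away from the robot, y left: front wall's outer face x -86, back x +86 mm, lid hinge line along y at x +86, z 40 mm. Walls 4, floor 4 mm; on it a dark insert, top 9 mm up, with 5 recesses down to the floor; about 25 mm of finger room beside each in y. Inside height 36 mm above the floor
- recess_block (a point): centre of the floor of the recess 118 (case x) x 50 mm for the slide block, 5 mm deep; axes as the case's
- recess_marker (a point): centre of the floor of the recess 148 (case x) x 20 mm for the marker, 5 mm deep; axes as the case's
- recess_tape (a point): centre of the floor of the round recess 68 mm across for the roll of tape, 5 mm deep; axes as the case's
- recess_counter (a point): centre of the floor of the recess 68 (case x) x 62 (case y) mm for the tally counter, which goes in with its own x along the case's x (either way round), 5 mm deep; axes as the case's
- recess_glasses (a point): centre of the floor of the recess 72 (case x) x 42 mm for the box of cover glasses, 5 mm deep; axes as the case's
- bench_block: grooved wooden slide block, a plain oblong 42 x 110 x 26 mm high, longest along its own y, standing loose on the worktop at the start; origin at the centre of its underside, z up
- kit_block: the same kind of thing as bench_block, already in its recess at the start; absent (None) in many runs
- bench_marker: black slide marker, 12 mm thick, 140 mm long, lying flat, long along its own y; does not roll, standing loose on the worktop at the start; origin at the centre of its underside, z up
- kit_marker: the same kind of thing as bench_marker, already in its recess at the start; absent (None) in many runs
- bench_tape: roll of pale blue labelling tape lying flat, 60 mm across, 19 mm high, with a hole through its middle, standing loose on the worktop at the start; origin at the centre of its underside, z up
- kit_tape: the same kind of thing as bench_tape, already in its recess at the start; absent (None) in many runs
- bench_counter: white tally counter, 60 (x) x 54 (y) x 18 mm high over all. Body x -30 to +24, y -21 to +27 mm; a button stub stands out of the -y side at x -14 and a knob out of the +x side at y -9 mm: grip it across y (48 mm) at x +5 to +8, y +3 mm, standing loose on the worktop at the start; origin at the centre of its underside, z up
- kit_counter: the same kind of thing as bench_counter, already in its recess at the start; absent (None) in many runs
- bench_glasses: white plastic box of cover glasses, 34 x 64 x 18 mm high, longest along its own y, standing loose on the worktop at the start; origin at the centre of its underside, z up
- kit_glasses: the same kind of thing as bench_glasses, already in its recess at the start; absent (None) in many runs
- lid (a joint): clear lid of the case, hinged along the back wall: 0 shut (at the start), stop at 1.8 rad, leaning back past upright, where it stays. Swung forward below about 1.4 it sinks shut by its own weight, slowed by a damper, in about 2 s. Shut, the top of its clear pane is 44 mm above the worktop
- lid_tab_left (a point): centre of the outer part of the left black finger tab on the lid's free edge: 28 mm wide along the case's y, 8 mm thick, stands 24 mm out from the edge; this point is 187 mm from the hinge line (4 mm above it when shut), 95 mm left of the middle (an equal tab is 95 mm right of it). Its own x points from the free edge towards the hinge
- straightedge: aluminium photo scale (straightedge), lying on the shut lid at the start, 45 (x) x 150 (y) x 5 mm; origin at the centre of its underside. The graduated edge is its +x side (x +22.5 mm). A black grip bar 12 mm thick (x), 70 mm long (y) stands on it, centred at x -10.5 mm, its top 25.5 mm above the underside: pinch it from above
- edge_end_a (a point): bottom corner of the graduated edge near the +y end (y +73 mm)
- edge_end_b (a point): the same near the -y end (y -73 mm)
- mountant_bottle: white squeeze bottle, 109 mm high, 32 mm across; a bystander
- mug: mug, 95 mm high, 92 mm across and 127 mm over its handle, standing on the left; a bystander
- scope_front (a point): right front corner of the microscope's black stage, 170 mm up; the stage and the fixed microscope lie to the left of and behind it, and its eyepieces (0.42 m up) 0.12 m nearer the robot and 0.07 m further left

How it is judged:
By the outcome, as a careful person would: the job done as asked, in the order asked, and still so for the second after the job is handed in, with the robot touching nothing.
Of kit_block, kit_marker, kit_tape, kit_counter, kit_glasses only 1 to 2 are there at a start; the rules pass over those that are not, and their reading is None.
At some moment in a run one of straightedge may be knocked a few centimetres aside while the robot is not near it.
Once in a run the grip may slacken for a moment while it holds something.
It also fails if it takes over 208 s, if anything falls off the work surface, if the arm or the gripper's body presses on something with over 40 N, if the wrist force passes 120 N, or if a joint passes its speed limit or range.

## Working session

There is one attempt and no reset: what is moved stays moved. The work goes in short steps, Python scripts to look and compute and a tool call to move; the robot and the scene stay as the last step left them, time stands still between calls to the robot, and variables do not carry over. Pictures are saved under pics/ and viewed, about 12 in all and at most 16, crops included, and the job is handed in when it is done.

Besides the shell and the picture viewer there is one more tool, called after "Request:" as a command line: name --argument value ..., lists and objects as JSON in quotes. carry_out: Moves the arm, as the interface text tells. Its arguments: {"type":"object","properties":{"motion":{"type":"array","items":{"type":"object","properties":{"translation":{"type":"array","items":{"type":"number"}},"delta_rot":{"type":"array","items":{"type":"number"}},"jaw":{"type":"number"}}}},"newtons":{"type":"number"}},"required":["motion"]}

```bash
mkdir -p pics; ls
python3 - <<'E'
from plant import sense, capture, pinch_z
import cv2
s=sense(); print({k:s[k] for k in('time','ee_pos','tcp_rot','finger_gap','wrist_force')},pinch_z)
import pickle
for n in('scene','top'):
    c=capture(n); cv2.imwrite(f'pics/{n}0.png',cv2.resize(c['frame'],(800,600),interpolation=cv2.INTER_CUBIC)); print(n,c['fx'],c['cx'],c['cy'],c.keys()); print(c['camera_from_world'].round(3))
    pickle.dump(c,open(n+'0.pkl','wb'))
E
```

```text
pics
{'time': 0.0, 'ee_pos': array([ 0.20750423, -0.64161148,  0.19532039]), 'tcp_rot': array([-3.10146323e+00, -4.89129533e-01,  6.75213753e-04]), 'finger_gap': 0.9991411325018105, 'wrist_force': array([ 0.59316582, -0.41655767,  0.44767972])} 0.0187
scene 373.9536958172412 252.4401560838557 195.67204035935276 dict_keys(['frame', 'range_z', 'fx', 'fy', 'cx', 'cy', 'camera_from_world'])
[[-0.505 -0.863 -0.002  0.303]
 [ 0.405 -0.24   0.882 -0.354]
 [-0.762  0.445  0.471 -0.799]
 [ 0.     0.     0.     1.   ]]
top 377.8133450743226 252.81575888826748 190.2542887936436 dict_keys(['frame', 'range_z', 'fx', 'fy', 'cx', 'cy', 'camera_from_world'])
[[-0.014 -1.    -0.009 -0.005]
 [ 0.98  -0.015  0.196 -0.585]
 [-0.196 -0.006  0.981 -1.088]
 [ 0.     0.     0.     1.   ]]
```

View pics/top0.png

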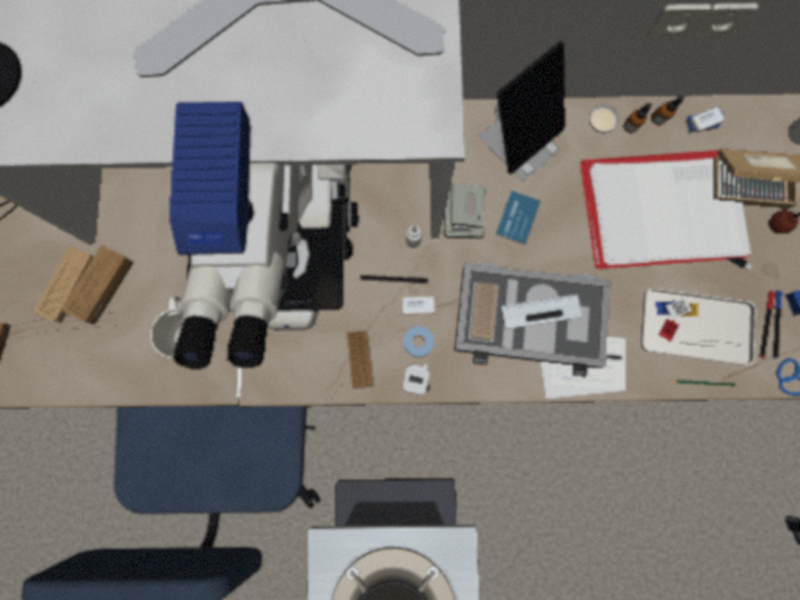

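View pics/scene0.png

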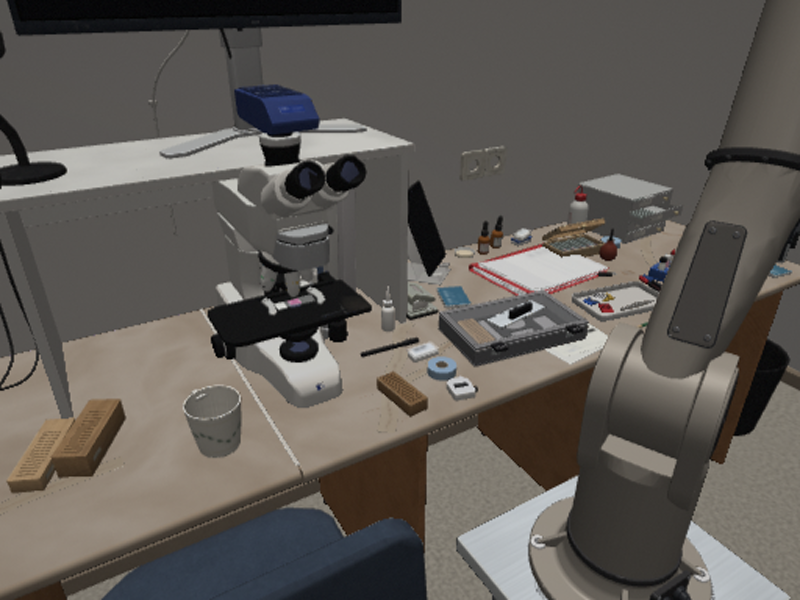

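The top picture shows the case at about (535,315), with the straightedge across its lid and a block already inside. The loose spares lie at x 350-430, y 270-390. I'll zoom in to see what the case holds.

```bash
cat > h.py <<'E'
import numpy as np, cv2, pickle
from scipy.spatial.transform import Rotation as R
from plant import sense, capture, pinch_z
def world(c, u, v, z=None):
    """pixel -> world; z: intersect plane z, else use depth"""
    T=np.linalg.inv(c['camera_from_world'])
    d=np.array([(u-c['cx'])/c['fx'],-(v-c['cy'])/c['fy'],-1.])
    if z is None: return T[:3,:3]@(d*c['range_z'][int(round(v)),int(round(u))])+T[:3,3]
    w=T[:3,:3]@d; o=T[:3,3]; return o+w*(z-o[2])/w[2]
def proj(c,p):
    q=c['camera_from_world']@np.append(p,1); return c['cx']+c['fx']*q[0]/-q[2], c['cy']-c['fy']*q[1]/-q[2]
def cloud(c):
    v,u=np.mgrid[:384,:512]; d=c['range_z']; T=np.linalg.inv(c['camera_from_world'])
    P=np.stack([(u-c['cx'])/c['fx']*d,-(v-c['cy'])/c['fy']*d,-d],-1)
    return P@T[:3,:3].T+T[:3,3]
def wristcap():
    s=sense(); c=capture('wrist'); T=np.eye(4); T[:3,:3]=R.from_rotvec(s['tcp_rot']).as_matrix(); T[:3,3]=s['ee_pos']
    c['camera_from_world']=np.linalg.inv(T@c['T_tool_cam']); return c
def delta(pos,yaw,rows=True):
    """shift in tool axes and rotvec from the current pose to pos, tool down, jaw(y) axis at yaw+90deg"""
E
python3 - <<'E'
from h import *
c=pickle.load(open('top0.pkl','rb'))
f=c['frame'][160:256,215:415]
cv2.imwrite('pics/crop1.png',cv2.resize(f,(800,384),interpolation=cv2.INTER_CUBIC))
P=cloud(c)
# raised regions
for z0,z1 in((.008,.05),):
    m=((P[...,2]>z0)&(P[...,2]<.12)&(P[...,0]>.4)&(P[...,0]<.9)&(c['range_z']>0)).astype(np.uint8)
    n,l,st,ce=cv2.connectedComponentsWithStats(m)
    for i in range(1,n):
        if st[i,4]>30:
            q=P[l==i]; print(st[i],q[:,2].max().round(3),np.median(q[:,2]).round(3),q.mean(0).round(3),cv2.minAreaRect((q[:,:2]*1000).astype(np.float32)))
E
```

```text
[320  83  27  30 444] 0.12 0.069 [ 0.875 -0.269  0.069] ((871.9483032226562, -273.8975524902344), (55.83796691894531, 93.13420104980469), 0.23145832121372223)
[ 372   95  140   77 8302] 0.104 0.018 [ 0.779 -0.612  0.025] ((772.5233154296875, -625.6624755859375), (431.66754150390625, 255.190673828125), 89.88128662109375)
[274 105   9  48 158] 0.119 0.068 [ 0.76  -0.091  0.065] ((797.1021728515625, -87.29457092285156), (159.84800720214844, 17.21001625061035), 6.211801052093506)
[211 106  19  43 310] 0.12 0.077 [0.775 0.079 0.081] ((796.090576171875, 87.50321960449219), (147.50645446777344, 46.23091506958008), 9.244926452636719)
[ 36 108  29  48 915] 0.12 0.064 [0.785 0.613 0.064] ((799.5862426757812, 617.5782470703125), (20.476716995239258, 162.47618103027344), 88.40548706054688)
[284 117  26  36 801] 0.066 0.046 [ 0.765 -0.157  0.041] ((774.6273193359375, -156.64651489257812), (77.81458282470703, 112.2330093383789), 87.70824432373047)
[317 123  29  33 451] 0.018 0.01 [ 0.761 -0.269  0.011] ((760.2188720703125, -269.47064208984375), (64.74089813232422, 100.25689697265625), 68.737434387
[... 2288 characters left out ...]
4682617188), (6.668017864227295, 53.85807800292969), 78.2654037475586)
[258 209  19  20 259] 0.024 0.019 [ 0.503 -0.057  0.019] ((503.2863464355469, -56.362937927246094), (55.898555755615234, 58.6219596862793), 89.10852813720703)
[221 212  18  37 503] 0.031 0.025 [0.469 0.059 0.025] ((469.8692321777344, 59.51266098022461), (109.92340850830078, 42.148277282714844), 5.62530517578125)
[497 230  15  19  94] 0.015 0.01 [ 0.431 -0.781  0.01 ] ((430.3798828125, -782.0407104492188), (54.23065185546875, 47.26528549194336), 2.1589083671569824)
[257 233  18  20 268] 0.025 0.017 [ 0.429 -0.051  0.017] ((429.47320556640625, -50.254066467285156), (52.028343200683594, 57.80087661743164), 88.83766174316406)
```

View pics/crop1.png

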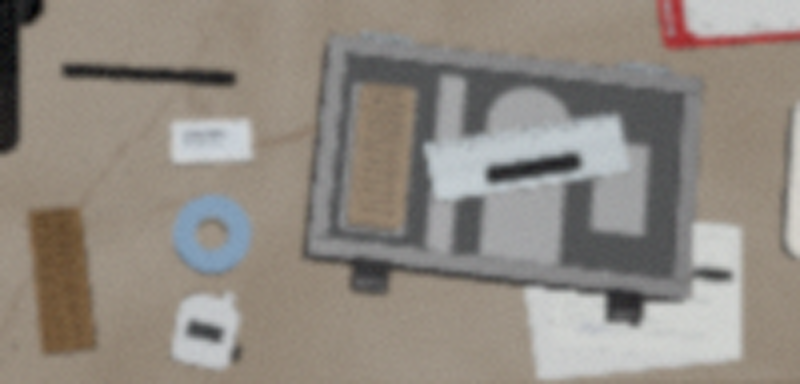

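The crop shows the block already in its recess. The marker slot, round tape and counter recesses and the glasses recess look empty, as far as the straightedge lets me see. I'll move above the work for a closer look.

Request:
carry_out --motion '[{"translation": [0.04,-0.03,-0.025],"jaw": 1},{"translation": [0.04,-0.03,-0.025]},{"translation": [0.04,-0.033,-0.025]},{"translation": [0.042,-0.033,-0.025]},{"translation": [0.042,-0.033,-0.025]},{"translation": [0.042,-0.033,-0.025]},{"translation": [0.042,-0.033,-0.025]},{"translation": [0.042,-0.033,-0.025]}]'

```text
validation failed for argument at $.mo...
```

Request:
carry_out --motion '[{"translation": [0.042,-0.033,0]},{"translation": [0.042,-0.033,0]},{"delta_rot": [0,0,0.14]},{"delta_rot": [0,0,0.14]},{"delta_rot": [0,0,0.14]},{}]'

```text
validation failed for argument at $.mo...
```

```bash
cat >> h.py <<'E'
    s=sense(); p=s['ee_pos']; M=R.from_rotvec(s['tcp_rot']).as_matrix()
    D=np.array([[np.cos(yaw),np.sin(yaw),0],[np.sin(yaw),-np.cos(yaw),0],[0,0,-1.]]).T.T
    D=np.column_stack([[np.cos(yaw),np.sin(yaw),0],[np.sin(yaw),-np.cos(yaw),0],[0,0,-1.]])
    rv=R.from_matrix(M.T@D).as_rotvec(); t=D.T@(np.array(pos)-p)
    print('turn',rv.round(3),'then shift mm',(t*1000).round(1),'| t=%.1f at'%s['time'],p.round(4),'gap',round(s['finger_gap'],3),'F',s['wrist_force'].round(1))
E
python3 - <<'E'
from h import *
s=sense(); print(s['ee_pos'],s['tcp_rot'],s['joint_pos'].round(2) if hasattr(s['joint_pos'],'round') else s['joint_pos'])
c=wristcap(); print(c['fx'],c['cx'],c['cy'],c['T_tool_cam'].round(3))
pickle.dump(c,open('w1.pkl','wb')); cv2.imwrite('pics/w1.png',cv2.resize(c['frame'],(800,600),interpolation=cv2.INTER_CUBIC))
E
```

```text
[ 0.20753008 -0.64168994  0.19539623] [-3.10161904e+00 -4.89125201e-01  6.04660257e-04] [ 1.15  0.48  0.02  1.56 -0.01  1.11 -0.08]
276.2004585267588 256.77414068385764 189.7912818180944 [[ 0.     0.953  0.302  0.078]
 [ 1.    -0.    -0.001  0.   ]
 [-0.001  0.302 -0.953 -0.177]
 [ 0.     0.     0.     1.   ]]
```

View pics/w1.png

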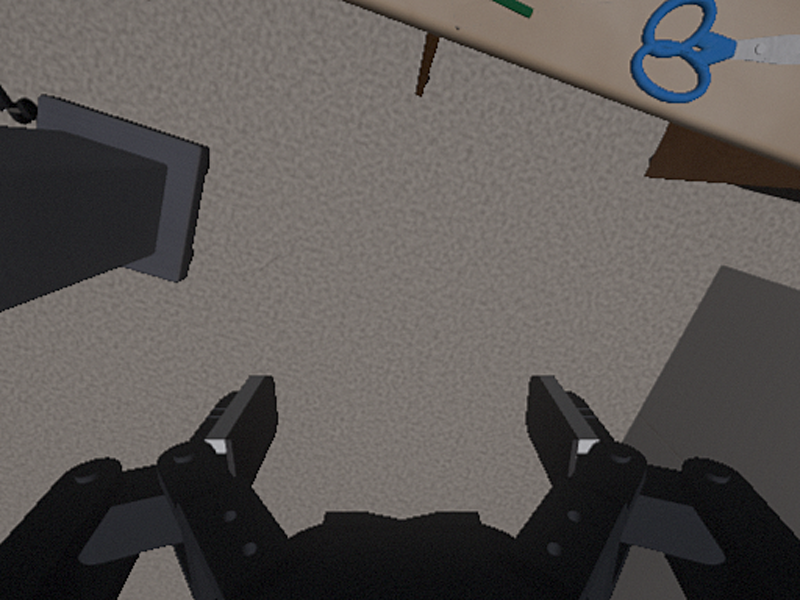

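Request:
carry_out --motion '[{"translation": [0.044,0,-0.0265],"delta_rot": [0,0,0],"jaw": 1},{"translation": [0.044,0,-0.0265],"delta_rot": [0,0,0],"jaw": 1},{"translation": [0.044,0,-0.0265],"delta_rot": [0,0,0],"jaw": 1},{"translation": [0.044,0,-0.0265],"delta_rot": [0,0,0],"jaw": 1},{"translation": [0.044,0,-0.0265],"delta_rot": [0,0,0],"jaw": 1},{"translation": [0.044,0,-0.0265],"delta_rot": [0,0,0],"jaw": 1},{"translation": [0.044,0,-0.0265],"delta_rot": [0,0,0],"jaw": 1},{"translation": [0,0,0],"delta_rot": [0,0,-0.164],"jaw": 1}]'

```text
time: 1.15
ee_pos: [0.5063, -0.5444, 0.3833]
tcp_rot: [3.048, 0.758, 0.006]
wrist_force: [0.5, -0.7, -0.6]
finger_gap: 1.0
```

Request:
carry_out --motion '[{"translation": [0,0,0],"delta_rot": [0,0,-0.164],"jaw": 1},{"translation": [0,0,0],"delta_rot": [0,0,-0.164],"jaw": 1},{"translation": [0,0,0],"delta_rot": [0,0,-0.164],"jaw": 1},{"translation": [0,0,0],"delta_rot": [0,0,-0.164],"jaw": 1},{"translation": [0,0,0],"delta_rot": [0,0,-0.164],"jaw": 1},{"translation": [0,0,0],"delta_rot": [0,0,-0.164],"jaw": 1},{"translation": [0,0,0],"delta_rot": [0,0,0],"jaw": 1},{"translation": [0,0,0],"delta_rot": [0,0,0],"jaw": 1}]'

```text
time: 2.15
ee_pos: [0.5007, -0.5475, 0.3815]
tcp_rot: [-2.343, -2.092, 0.0]
wrist_force: [0.4, -0.2, -0.1]
finger_gap: 1.003
```

Run:
```python
from h import *
s=sense(); print(s['ee_pos'],s['tcp_rot'],s['joint_pos'])
c=wristcap()
pickle.dump(c,open('w2.pkl','wb')); cv2.imwrite('pics/w2.png',cv2.resize(c['frame'],(800,600),interpolation=cv2.INTER_CUBIC))
```

```text
[ 0.50066676 -0.54746994  0.38152653] [-2.34323379e+00 -2.09188624e+00  1.86506639e-05] [ 0.88146134  0.527307   -0.24193503  1.07322292  0.12080381  1.55439692
  0.55609082]
```

View pics/w2.png

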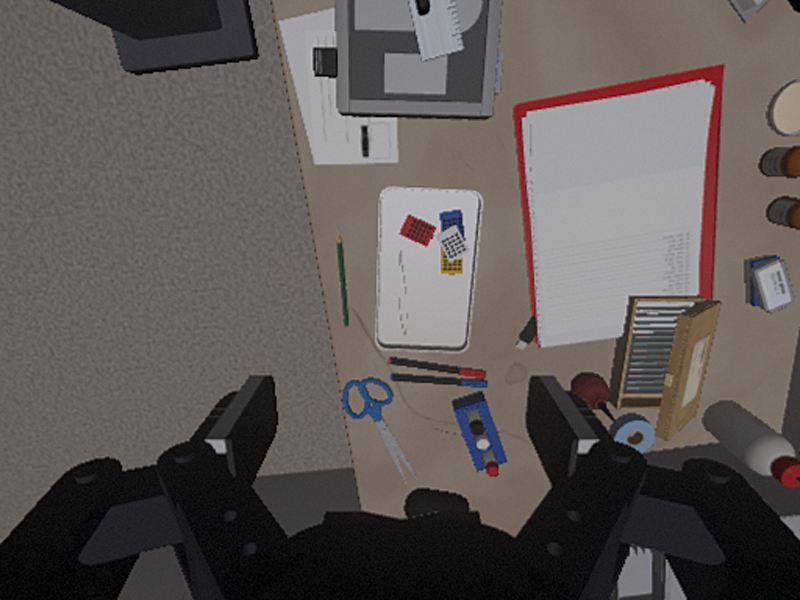

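The wrist camera looks back under the tool and has caught only the right end of the case, at the top (340-500, 0-110). I'll shift left so that it covers the case and the loose items.

Request:
carry_out --motion '[{"translation": [0.055,-0.006,-0.007],"delta_rot": [0,0,0],"jaw": 1},{"translation": [0.055,-0.006,-0.007],"delta_rot": [0,0,0],"jaw": 1},{"translation": [0.055,-0.006,-0.007],"delta_rot": [0,0,0],"jaw": 1},{"translation": [0.055,-0.006,-0.007],"delta_rot": [0,0,0],"jaw": 1},{"translation": [0.055,-0.006,-0.007],"delta_rot": [0,0,0],"jaw": 1},{"translation": [0.055,-0.006,-0.007],"delta_rot": [0,0,0],"jaw": 1},{"translation": [0,0,0],"delta_rot": [0,0,0],"jaw": 1},{"translation": [0,0,0],"delta_rot": [0,0,0],"jaw": 1}]'

```text
time: 3.2
ee_pos: [0.5011, -0.2161, 0.424]
tcp_rot: [2.341, 2.094, -0.001]
wrist_force: [-0.2, -0.2, -0.1]
finger_gap: 1.001
```

Run:
```python
from h import *
s=sense(); print(s['ee_pos'],s['tcp_rot'])
c=wristcap()
pickle.dump(c,open('w3.pkl','wb')); cv2.imwrite('pics/w3.png',cv2.resize(c['frame'],(800,600),interpolation=cv2.INTER_CUBIC))
```

```text
[ 0.50106612 -0.21613858  0.42398376] [ 2.34112289e+00  2.09374499e+00 -6.79914560e-04]
```

View pics/w3.png

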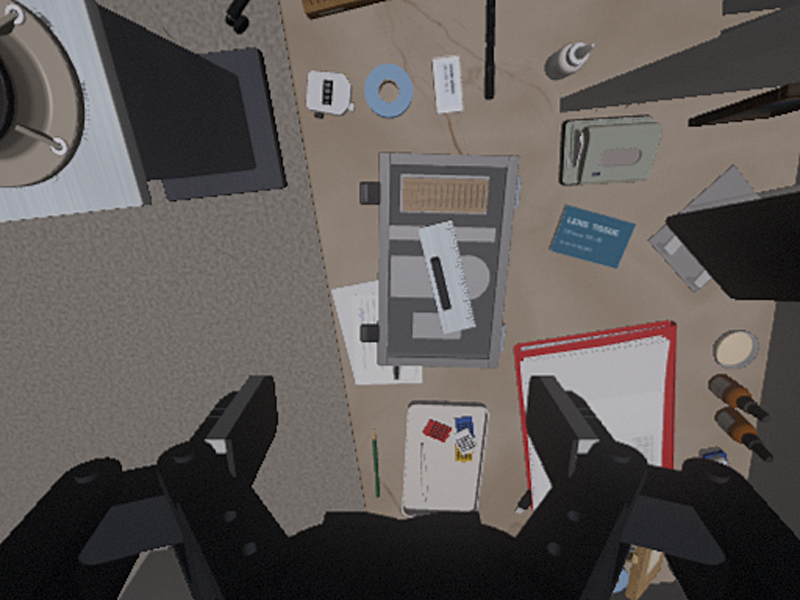

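The view is clear. The case corners are at about (379,152), (519,157), (498,367) and (379,364). The block is in, and the marker, tape, counter and glasses recesses are empty. The counter is at (328,93), the tape at (388,90), the glasses at (449,83) and the marker at (490,48). The straightedge is at (447,277), with its grip bar on the -x side and its graduated edge towards +x.

```bash
cat >> h.py <<'E'
def rect(P,m):
    q=(P[m][:,:2]*1000).astype(np.float32); return cv2.minAreaRect(q), len(q)
E
python3 - <<'E'
from h import *
from scipy import ndimage as N
c=pickle.load(open('w3.pkl','rb')); P=cloud(c); F=c['frame'].astype(int)
print('corners z.044'); 
for u,v in((379,152),(519,157),(498,367),(379,364)): print(world(c,u*.64,v*.64,.044).round(4))
for u,v in((362,192),(362,333)): print('tab',world(c,u*.64,v*.64,.048).round(4))
print('table z',np.median(P[200:215,235:240,2]), P[int(120*.64),int(480*.64)],P[int(270*.64),int(340*.64)])
z=P[...,2]; ok=c['range_z']>0
def comp(m,u,v):
    l,n=N.label(m); k=l[int(v*.64),int(u*.64)]; return l==k
b,g,r=F[...,0],F[...,1],F[...,2]
white=(F.min(-1)>150)
for n,m,u,v in(('case',ok&(z>.03)&(z<.06),385,250),('counter',ok&(z>.008)&(z<.03),315,93),('tape',ok&(z>.008)&(z<.03),388,72),('glasses',ok&(z>.008)&(z<.03),449,83),('marker',ok&(z>.006)&(z<.03),490,48),('edge',ok&(z>.0465)&(z<.09),447,310)):
    k=comp(m,u,v); q=P[k]; print(n,k.sum(),np.median(q[:,2]).round(4),q[:,2].max().round(3),rect(P,k)[0] if k.sum()<20000 else '')
for nm,k in(('edgeBar',comp(ok&(z>.058)&(z<.09),441,285)),):
    print(nm,rect(P,k),np.median(P[k],0))
# recess floors by brightness
gray=F.mean(-1)
for n,u,v in(('mk',440,234),('tape',480,275),('counter',405,275),('gl',430,325)):
    print(n,F[int(v*.64),int(u*.64)],P[int(v*.64),int(u*.64)].round(3))
# monitor obstacle
m=ok&(P[...,0]>.6)&(P[...,0]<.9)&(P[...,1]>-.45)&(P[...,1]<-.05)&(z>.08); q=P[m]
for y in np.arange(-.45,-.05,.05):
    s=q[(q[:,1]>y)&(q[:,1]<y+.05)]
    if len(s): print('obst y',y.round(2),'xmin',s[:,0].min().round(3),'z',s[:,2].max().round(3),len(s))
E
```

```text
corners z.044
[ 0.4852 -0.1281  0.044 ]
[ 0.6555 -0.153   0.044 ]
[ 0.6175 -0.4364  0.044 ]
[ 0.4489 -0.4127  0.044 ]
tab [ 0.4583 -0.1729  0.048 ]
tab [ 0.432  -0.3611  0.048 ]
table z 0.04566510770478738 [ 6.17845621e-01 -1.01201002e-01 -4.42979858e-04] [ 0.40593072 -0.27879011 -0.00209449]
case 11527 0.0445 0.057 ((541.781494140625, -280.1607971191406), (287.755615234375, 202.82598876953125), 82.06553649902344)
counter 740 0.0165 0.021 ((431.5516357421875, -53.364627838134766), (52.883113861083984, 58.22801208496094), 80.70413970947266)
tape 735 0.0188 0.022 ((503.7268371582031, -56.54579544067383), (59.58883285522461, 57.928077697753906), 82.72492980957031)
glasses 651 0.0178 0.021 ((577.2305297851562, -57.635154724121094), (33.71089172363281, 63.98030471801758), 0.6576468348503113)
marker 365 0.0109 0.016 ((631.884765625, -25.069244384765625), (105.52051544189453, 11.034374237060547), 85.57003784179688)
edge 1504 0.049 0.071 ((554.68408203125, -295.8045654296875), (44.81055450439453, 150.40000915527344), 8.271600723266602)
edgeBar (((544.0277709960938, -296.4976806640625), (11.965293884277344, 68.43218994140625), 8.040303230285645), 202) [ 0.54378374 -0.29471063  0.06885965]
mk [178 168 164] [ 0.55  -0.234  0.049]
tape [145 141 141] [ 0.599 -0.298  0.044]
counter [146 142 143] [ 0.5   -0.287  0.041]
gl [142 138 139] [ 0.526 -0.361  0.045]
obst y -0.3 xmin 0.863 z 0.151 535
obst y -0.25 xmin 0.855 z 0.179 995
obst y -0.15 xmin 0.717 z 0.353 2605
obst y -0.1 xmin 0.709 z 0.351 1813
```

```bash
cat >> h.py <<'E'
CASE=np.array([.551,-.282]); CY=-.138
def cw(x,y): c,s=np.cos(CY),np.sin(CY); return CASE+np.array([x*c-y*s,x*s+y*c])
E
python3 - <<'E'
from h import *
c=pickle.load(open('w3.pkl','rb')); P=cloud(c)
m=(abs(P[...,2])<.01)&(c['range_z']>0)
for y in(-.4,-.34,-.28,-.22,-.15,-.05): q=P[m&(abs(P[...,1]-y)<.01)]; print(y,q[:,0].min().round(3))
print(cw(-.119,0),cw(-.141,.075),cw(-.141,-.075))
delta([.544,-.297,.13],1.714)
E
```

```text
-0.4 0.382
-0.34 0.382
-0.28 0.383
-0.22 0.382
-0.15 -0.051
-0.05 0.063
[ 0.43313132 -0.26563007] [ 0.42165765 -0.18831672] [ 0.40102329 -0.33689068]
turn [-0.     0.001 -0.256] then shift mm [-85.4  31.2 293.6] | t=3.2 at [ 0.5009 -0.2169  0.4236] gap 0.996 F [-0.1 -0.5  0.3]
```

Request:
carry_out --motion '[{"translation": [0,0,0],"delta_rot": [0,0,-0.128],"jaw": 1},{"translation": [0,0,0],"delta_rot": [0,0,-0.128],"jaw": 1},{"translation": [-0.0142,0.0052,0.049],"delta_rot": [0,0,0],"jaw": 1},{"translation": [-0.0142,0.0052,0.049],"delta_rot": [0,0,0],"jaw": 1},{"translation": [-0.0142,0.0052,0.049],"delta_rot": [0,0,0],"jaw": 1},{"translation": [-0.0142,0.0052,0.049],"delta_rot": [0,0,0],"jaw": 1},{"translation": [-0.0142,0.0052,0.049],"delta_rot": [0,0,0],"jaw": 1},{"translation": [-0.0142,0.0052,0.049],"delta_rot": [0,0,0],"jaw": 1}]'

```text
time: 4.25
ee_pos: [0.5438, -0.2978, 0.1274]
tcp_rot: [-2.057, -2.373, 0.001]
wrist_force: [-0.1, 0.6, 0.0]
finger_gap: 1.004
```

Run:
```python
from h import *
delta([.544,-.297,.057],1.714)
```

```text
turn [-0.001  0.    -0.001] then shift mm [ 0.7  0.3 70.4] | t=4.2 at [ 0.5438 -0.2978  0.1274] gap 1.004 F [-0.1  0.6  0. ]
```

Accurate tracking. I'll descend, grip and lift.

Request:
carry_out --newtons 40 --motion '[{"translation": [0.001,0,0.035],"delta_rot": [0,0,0],"jaw": 1},{"translation": [0,0,0.035],"delta_rot": [0,0,0],"jaw": 0.5},{"translation": [0,0,0],"delta_rot": [0,0,0],"jaw": 0},{"translation": [0,0,0],"delta_rot": [0,0,0],"jaw": 0},{"translation": [0,0,0],"delta_rot": [0,0,0],"jaw": 0},{"translation": [0,0,0],"delta_rot": [0,0,0],"jaw": 0},{"translation": [0,0,0],"delta_rot": [0,0,0],"jaw": 0},{"translation": [0,0,0],"delta_rot": [0,0,0],"jaw": 0}]'

```text
time: 5.25
ee_pos: [0.5444, -0.2944, 0.0601]
tcp_rot: [2.053, 2.377, 0.0]
wrist_force: [-0.5, -0.4, -0.0]
finger_gap: -0.0
```

Request:
carry_out --motion '[{"translation": [0,0,-0.02],"delta_rot": [0,0,0],"jaw": 0},{"translation": [0,0,-0.03],"delta_rot": [0,0,0],"jaw": 0},{"translation": [0,0,0],"delta_rot": [0,0,0],"jaw": 0}]'

```text
time: 5.62
ee_pos: [0.5467, -0.2952, 0.1137]
tcp_rot: [2.05, 2.373, 0.003]
wrist_force: [0.3, 0.0, -0.5]
finger_gap: -0.002
```

Run:
```python
from h import *
delta([*cw(-.127,0),.03],np.pi/2+CY)
```

```text
turn [0.006 0.003 0.284] then shift mm [  13.6 -124.5   83.7] | t=5.6 at [ 0.5467 -0.2952  0.1137] gap -0.002 F [ 0.3  0.  -0.5]
```

The grip closed on nothing, so I'll look.

Run:
```python
from h import *
w=wristcap(); c=capture('top'); pickle.dump(c,open('t1.pkl','wb')); pickle.dump(w,open('w4.pkl','wb'))
a=cv2.resize(c['frame'][150:265,280:420],(560,460),interpolation=cv2.INTER_CUBIC); b=cv2.resize(w['frame'],(240,180))
o=np.zeros((460,800,3),np.uint8); o[:,:560]=a; o[:180,560:]=b
cv2.imwrite('pics/c4.png',o)
```

```text
(no output)
```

View pics/c4.png

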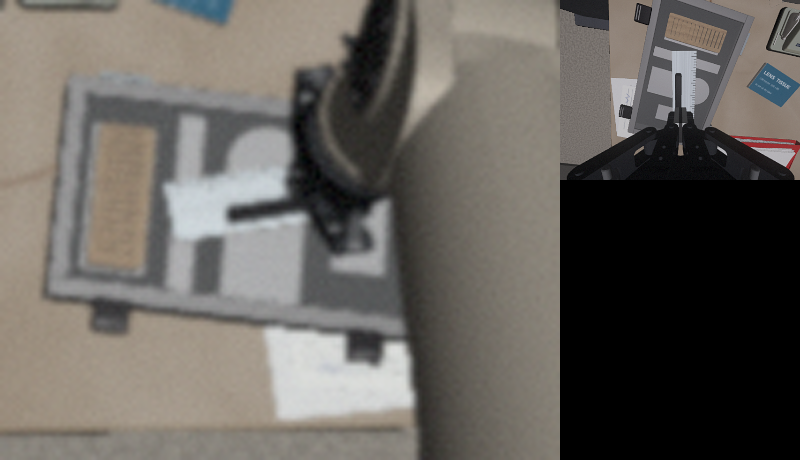

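Run:
```python
from h import *
from scipy import ndimage as N
delta([.544,-.297,.06],1.714)
for n in('top0','t1','w3','w4'):
    c=pickle.load(open(n+'.pkl','rb')); P=cloud(c); z=P[...,2]; F=c['frame'].max(-1)
    box=(P[...,0]>.48)&(P[...,0]<.62)&(P[...,1]>-.40)&(P[...,1]<-.2)&(c['range_z']>0)
    m=box&(z>.056)&(z<.085)&(F<75); q=P[m]; print(n,m.sum(), rect(P,m) if m.sum()>5 else '',q[:,:].min(0).round(3),q.max(0).round(3))
    m=box&(F>170)&(z>.03)&(z<.2); print('  plate',rect(P,m)[0],np.median(P[m],0).round(4)) if m.sum()>5 else 0
```

```text
turn [0.001 0.001 0.003] then shift mm [-2.4 -1.  50.8] | t=5.7 at [ 0.5446 -0.2945  0.1108] gap -0.002 F [-0.2 -0.2 -0.1]
top0 57 (((543.2933959960938, -296.74835205078125), (7.844935894012451, 62.38069534301758), 8.815827369689941), 57) [ 0.536 -0.327  0.064] [ 0.551 -0.266  0.075]
  plate ((556.7937622070312, -298.7644958496094), (48.74424743652344, 153.4718475341797), 7.913545608520508) [ 0.5586 -0.2931  0.0491]
t1 45 (((542.9783325195312, -293.68560791015625), (6.988095760345459, 55.856658935546875), 8.149456024169922), 45) [ 0.536 -0.321  0.064] [ 0.548 -0.266  0.073]
  plate ((543.1318359375, -300.88482666015625), (158.19662475585938, 124.8520278930664), 82.61485290527344) [ 0.5373 -0.2774  0.0463]
w3 175 (((544.4134521484375, -296.44451904296875), (10.396066665649414, 68.44915771484375), 8.24205493927002), 175) [ 0.535 -0.33   0.061] [ 0.554 -0.263  0.071]
  plate ((554.8169555664062, -295.86956787109375), (44.03984069824219, 148.63345336914062), 8.28903579711914) [ 0.5565 -0.2884  0.0488]
w4 929 (((543.7067260742188, -293.9873352050781), (10.642043113708496, 62.48460388183594), 7.860700607299805), 929) [ 0.534 -0.325  0.057] [ 0.553 -0.263  0.072]
  plate ((553.6603393554688, -289.05645751953125), (45.449745178222656, 134.47703552246094), 8.146868705749512) [ 0.5544 -0.2638  0.0489]
```

Run:
```python
from h import *
c=pickle.load(open('w4.pkl','rb')); T=c['T_tool_cam']; d=c['range_z']; v,u=np.mgrid[:384,:512]
P=np.stack([(u-c['cx'])/c['fx']*d,-(v-c['cy'])/c['fy']*d,-d],-1)@T[:3,:3].T+T[:3,3]
m=(d>0)&(abs(P[...,1])<.02)&(abs(P[...,0])<.05)&(P[...,2]<.03); q=P[m]; F=c['frame'][m]
for x in np.arange(-.02,.03,.004):
    k=q[abs(q[:,0]-x)<.002]; print(x.round(3),len(k),k[:,2].max().round(4) if len(k) else '')
for n in ('w3',):
    c=pickle.load(open(n+'.pkl','rb')); d=c['range_z']; P=np.stack([(u-c['cx'])/c['fx']*d,-(v-c['cy'])/c['fy']*d,-d],-1)@T[:3,:3].T+T[:3,3]
    m=(d>0)&(P[...,2]<.05)&(abs(P[...,0])<.03)&(abs(P[...,1])<.07); q=P[m]; print(n,q[:,2].max(),q[q[:,2]>q[:,2].max()-.004].round(3)[::10])
cv2.imwrite('pics/c5.png',cv2.resize(pickle.load(open('w4.pkl','rb'))['frame'][180:384,160:360],(600,612)))
```

```text
-0.02 0 
-0.016 0 
-0.012 32 -0.0709
-0.008 223 -0.0714
-0.004 144 -0.0713
0.0 141 -0.0706
0.004 179 -0.0504
0.008 1540 -0.0416
0.012 5128 -0.0387
0.016 5976 -0.0803
0.02 2695 -0.1056
0.024 0 
0.028 0 
w3 -0.04713185799501163 [[ 0.01  -0.048 -0.051]
 [ 0.009  0.043 -0.051]
 [ 0.006 -0.042 -0.049]
 [ 0.005 -0.042 -0.048]
 [ 0.005  0.043 -0.05 ]
 [ 0.002  0.043 -0.049]
 [ 0.001  0.043 -0.05 ]
 [ 0.     0.043 -0.05 ]
 [-0.002  0.043 -0.049]
 [-0.004 -0.042 -0.05 ]
 [-0.004  0.044 -0.051]
 [-0.008 -0.042 -0.048]
 [-0.008  0.043 -0.051]]
```

View pics/c5.png

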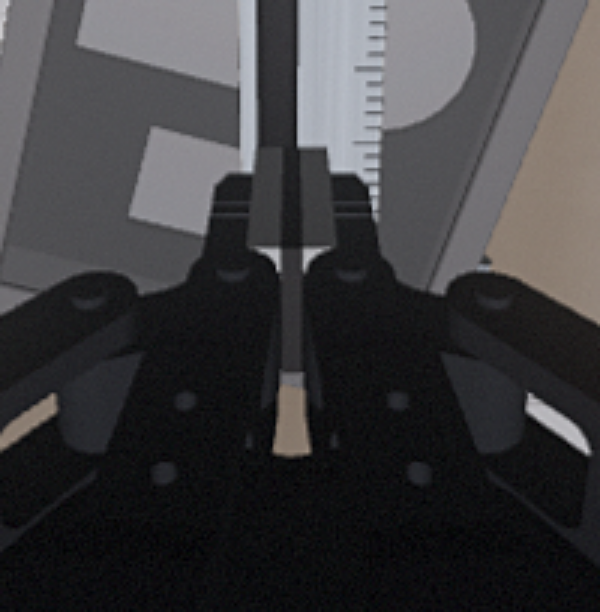

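The depth image puts the real shut fingertips about 38 mm short of the reported TCP. That explains the miss, because they closed above the bar. I'll confirm this by descending in steps.

Request:
carry_out --motion '[{"translation": [-0.002,0,0.02],"delta_rot": [0,0,0],"jaw": 0.5},{"translation": [0,0,0.03],"delta_rot": [0,0,0],"jaw": 0.5},{"translation": [0,0,0.02],"delta_rot": [0,0,0],"jaw": 0.5},{"translation": [0,0,0],"delta_rot": [0,0,0],"jaw": 0.5},{"translation": [0,0,0],"delta_rot": [0,0,0],"jaw": 0},{"translation": [0,0,0],"delta_rot": [0,0,0],"jaw": 0},{"translation": [0,0,0],"delta_rot": [0,0,0],"jaw": 0},{"translation": [0,0,0],"delta_rot": [0,0,0],"jaw": 0}]'

```text
time: 6.72
ee_pos: [0.5449, -0.2965, 0.0403]
tcp_rot: [2.053, 2.377, 0.0]
wrist_force: [0.6, -0.4, -0.1]
finger_gap: -0.003
```

Run:
```python
from h import *
delta([.544,-.297,.03],1.714)
```

```text
turn [0.001 0.001 0.003] then shift mm [-0.4 -1.  10.3] | t=6.7 at [ 0.5449 -0.2965  0.0403] gap -0.003 F [ 0.6 -0.4 -0.1]
```

Confirmed: TCP z 0.040 was reached with no contact. I'll go 24 mm lower.

Request:
carry_out --motion '[{"translation": [0,0,0],"delta_rot": [0,0,0],"jaw": 0.5},{"translation": [0,0,0],"delta_rot": [0,0,0],"jaw": 0.5},{"translation": [0,0,0.012],"delta_rot": [0,0,0],"jaw": 0.5},{"translation": [0,0,0.012],"delta_rot": [0,0,0],"jaw": 0.5},{"translation": [0,0,0],"delta_rot": [0,0,0],"jaw": 0},{"translation": [0,0,0],"delta_rot": [0,0,0],"jaw": 0},{"translation": [0,0,0],"delta_rot": [0,0,0],"jaw": 0},{"translation": [0,0,0],"delta_rot": [0,0,0],"jaw": 0}]'

```text
time: 7.72
ee_pos: [0.5445, -0.2964, 0.0159]
tcp_rot: [2.054, 2.377, -0.0]
wrist_force: [-0.3, 0.8, -1.9]
finger_gap: 0.127
```

Run:
```python
from h import *
delta([.544,-.297,.03],1.714)
```

```text
turn [-0.     0.     0.003] then shift mm [ -0.5  -0.6 -14.1] | t=7.7 at [ 0.5445 -0.2964  0.0159] gap 0.127 F [-0.3  0.8 -1.9]
```

Gripped (gap 0.127, about 11 mm). I'll lift, turn and park it just in front of the case.

Request:
carry_out --motion '[{"translation": [0,0,-0.015],"delta_rot": [0,0,0],"jaw": 0},{"translation": [0,0,-0.04],"delta_rot": [0,0,0],"jaw": 0},{"translation": [0,0,-0.02],"delta_rot": [0,0,0.14],"jaw": 0},{"translation": [0,0,0],"delta_rot": [0,0,0.14],"jaw": 0},{"translation": [0,0,0],"delta_rot": [0,0,0],"jaw": 0}]'

```text
time: 8.35
ee_pos: [0.545, -0.2964, 0.0922]
tcp_rot: [2.363, 2.068, 0.001]
wrist_force: [-0.4, 0.6, 0.0]
finger_gap: 0.128
```

Run:
```python
from h import *
delta([*cw(-.127,0),-.010],np.pi/2+CY)
```

```text
turn [0.001 0.001 0.005] then shift mm [  15.1 -123.1  102.2] | t=8.3 at [ 0.545  -0.2964  0.0922] gap 0.128 F [-0.4  0.6  0. ]
```

Request:
carry_out --motion '[{"translation": [0.005,-0.041,0],"delta_rot": [0,0,0.005],"jaw": 0},{"translation": [0.005,-0.041,0],"delta_rot": [0,0,0],"jaw": 0},{"translation": [0.005,-0.041,0],"delta_rot": [0,0,0],"jaw": 0},{"translation": [0,0,0.05],"delta_rot": [0,0,0],"jaw": 0},{"translation": [0,0,0.05],"delta_rot": [0,0,0],"jaw": 0},{"translation": [0,0,0],"delta_rot": [0,0,0],"jaw": 0},{"translation": [0,0,0],"delta_rot": [0,0,0],"jaw": 0}]'

```text
time: 9.22
ee_pos: [0.4259, -0.2649, -0.0079]
tcp_rot: [2.368, 2.063, 0.001]
wrist_force: [1.0, -0.4, -0.6]
finger_gap: 0.132
```

Run:
```python
from h import *
delta([*cw(-.127,0),-.028],np.pi/2+CY)
```

```text
turn [0.001 0.    0.   ] then shift mm [ 0.3 -0.7 20.1] | t=9.2 at [ 0.4259 -0.2649 -0.0079] gap 0.132 F [ 1.  -0.4 -0.6]
```

Request:
carry_out --motion '[{"translation": [0,0,0.01],"delta_rot": [0,0,0],"jaw": 0},{"translation": [0,0,0.0085],"delta_rot": [0,0,0],"jaw": 0},{"translation": [0,0,0],"delta_rot": [0,0,0],"jaw": 0},{"translation": [0,0,0],"delta_rot": [0,0,0],"jaw": 0.5},{"translation": [0,0,0],"delta_rot": [0,0,0],"jaw": 0.5},{"translation": [0,0,-0.03],"delta_rot": [0,0,0],"jaw": 0.6},{"translation": [0,0,-0.05],"delta_rot": [0,0,0],"jaw": 0.6},{"translation": [0,0,-0.05],"delta_rot": [0,0,0],"jaw": 0.6}]'

```text
time: 10.22
ee_pos: [0.4246, -0.2644, 0.1038]
tcp_rot: [-2.37, -2.062, 0.0]
wrist_force: [0.4, -1.4, 0.7]
finger_gap: 0.603
```

Request:
carry_out --motion '[{"translation": [0,0,0],"delta_rot": [0,0,0.174],"jaw": 0.6},{"translation": [0,0,0],"delta_rot": [0,0,0.174],"jaw": 0.6},{"translation": [0,0,0],"delta_rot": [0,0,0.174],"jaw": 0.6},{"translation": [0,0,0],"delta_rot": [0,0,0.174],"jaw": 0.6},{"translation": [0,0,0],"delta_rot": [0,0,0.174],"jaw": 0.6},{"translation": [0,0,0],"delta_rot": [0,0,0.174],"jaw": 0.6},{"translation": [0,0,0],"delta_rot": [0,0,0.174],"jaw": 0.6},{"translation": [0,0,0],"delta_rot": [0,0,0.174],"jaw": 0.6}]'

```text
time: 11.22
ee_pos: [0.4249, -0.2645, 0.1025]
tcp_rot: [3.141, 0.054, 0.001]
wrist_force: [-0.4, 0.1, 0.4]
finger_gap: 0.603
```

Request:
carry_out --motion '[{"translation": [0,0,0],"delta_rot": [0,0,0.174],"jaw": 0.6},{"translation": [0,0,0],"delta_rot": [0,0,0],"jaw": 0.6}]'

```text
time: 11.48
ee_pos: [0.425, -0.2645, 0.1025]
tcp_rot: [3.134, -0.208, 0.0]
wrist_force: [-0.1, 1.1, -0.4]
finger_gap: 0.598
```

Run:
```python
from h import *
delta([*cw(-.102,-.095),.04],CY)
c=pickle.load(open('w3.pkl','rb')); P=cloud(c)
m=(P[...,2]>.03)&(P[...,2]<.06)
d=P[...,:2]-CASE; lx=d@[np.cos(CY),np.sin(CY)]; ly=d@[-np.sin(CY),np.cos(CY)]
k=m&(lx<-.092)&(lx>-.13)&(abs(ly)<.14)
for s in(1,-1): q=k&(ly*s>0); print('tab',s,q.sum(),np.percentile(lx[q],[3,97]).round(4),np.percentile(ly[q],[3,97]).round(4),np.median(P[q][:,2]))
```

```text
turn [ 0.    -0.     0.006] then shift mm [25.2 95.  62.5] | t=11.5 at [ 0.425  -0.2645  0.1025] gap 0.598 F [-0.1  1.1 -0.4]
tab 1 149 [-0.1102 -0.0926] [0.0819 0.1084] 0.0473947346149054
tab -1 106 [-0.1108 -0.0934] [-0.1061 -0.0806] 0.047564474600939766
```

Request:
carry_out --motion '[{"translation": [0.0125,0.047,0],"delta_rot": [0,0,0.006],"jaw": 0.6},{"translation": [0.0125,0.047,0],"delta_rot": [0,0,0],"jaw": 0.6},{"translation": [0,0,0.05],"delta_rot": [0,0,0],"jaw": 0.6},{"translation": [0,0,0.05],"delta_rot": [0,0,0],"jaw": 0.6},{"translation": [0,0,0.013],"delta_rot": [0,0,0],"jaw": 0.6},{"translation": [0,0,0],"delta_rot": [0,0,0],"jaw": 0.6}]'

```text
time: 12.22
ee_pos: [0.4367, -0.361, -0.0106]
tcp_rot: [-3.134, 0.217, 0.001]
wrist_force: [0.6, -0.6, 0.8]
finger_gap: 0.599
```

Request:
carry_out --newtons 30 --motion '[{"translation": [0,0,0],"delta_rot": [0,0,0],"jaw": 0},{"translation": [0,0,0],"delta_rot": [0,0,0],"jaw": 0},{"translation": [0,0,0],"delta_rot": [0,0,0],"jaw": 0},{"translation": [0,0,0],"delta_rot": [0,0,0],"jaw": 0}]'

```text
time: 12.72
ee_pos: [0.4381, -0.3627, -0.0086]
tcp_rot: [3.131, -0.22, 0.005]
wrist_force: [-0.9, -1.7, 7.0]
finger_gap: 0.318
```

Run:
```python
from h import *
delta([*cw(-.102,-.095),-.013],CY)
# arc rows for tool-frame dx,dz: point r about hinge
a=np.linspace(0,1.8,25); r=np.hypot(.188,.004); x=-.188*np.cos(a)-.004*-np.sin(a)*-1; 
p=np.column_stack([-.188*np.cos(a)+.004*np.sin(a), .188*np.sin(a)+.004*np.cos(a)]); d=np.diff(p,axis=0); print(np.column_stack([d[:,0],-d[:,1]]).round(4).tolist())
```

```text
turn [ 0.002 -0.004 -0.002] then shift mm [-1.3 -0.5  4.4] | t=12.7 at [ 0.4381 -0.3627 -0.0086] gap 0.318 F [-0.9 -1.7  7. ]
[[0.0008, -0.0141], [0.0019, -0.014], [0.0029, -0.0138], [0.0039, -0.0135], [0.005, -0.0132], [0.0059, -0.0128], [0.0069, -0.0123], [0.0078, -0.0118], [0.0086, -0.0111], [0.0094, -0.0105], [0.0102, -0.0097], [0.0109, -0.0089], [0.0115, -0.0081], [0.0121, -0.0072], [0.0126, -0.0063], [0.0131, -0.0053], [0.0134, -0.0043], [0.0137, -0.0033], [0.0139, -0.0023], [0.014, -0.0012], [0.0141, -0.0002], [0.0141, 0.0009], [0.014, 0.0019], [0.0138, 0.003]]
```

Tab gripped (27 mm). I'll follow the lid arc with the tool staying vertical, so the tab pivots between the pads.

Request:
carry_out --motion '[{"translation": [0.0008,0,-0.0141],"delta_rot": [0,0,0],"jaw": 0},{"translation": [0.0019,0,-0.014],"delta_rot": [0,0,0],"jaw": 0},{"translation": [0.0029,0,-0.0138],"delta_rot": [0,0,0],"jaw": 0},{"translation": [0.0039,0,-0.0135],"delta_rot": [0,0,0],"jaw": 0},{"translation": [0.005,0,-0.0132],"delta_rot": [0,0,0],"jaw": 0},{"translation": [0.0059,0,-0.0128],"delta_rot": [0,0,0],"jaw": 0},{"translation": [0.0069,0,-0.0123],"delta_rot": [0,0,0],"jaw": 0},{"translation": [0.0078,0,-0.0118],"delta_rot": [0,0,0],"jaw": 0}]'

```text
time: 13.72
ee_pos: [0.4699, -0.3669, 0.0953]
tcp_rot: [3.133, -0.221, -0.004]
wrist_force: [-1.6, -5.3, -4.0]
finger_gap: 0.319
```

Run:
```python
from h import *
a=.6; delta([*cw(.086-.188*np.cos(a)+.004*np.sin(a),-.095),-.0086+.188*np.sin(a)+.004*(np.cos(a)-1)],CY)
```

```text
turn [ 0.001  0.002 -0.003] then shift mm [ 1.8 -0.3 -1.5] | t=13.7 at [ 0.4699 -0.3669  0.0953] gap 0.319 F [-1.6 -5.3 -4. ]
```

Request:
carry_out --motion '[{"translation": [0.0094,0,-0.0115],"delta_rot": [0,0,0],"jaw": 0},{"translation": [0.0098,0,-0.0108],"delta_rot": [0,0,0],"jaw": 0},{"translation": [0.0102,0,-0.0097],"delta_rot": [0,0,0],"jaw": 0},{"translation": [0.0109,0,-0.0089],"delta_rot": [0,0,0],"jaw": 0},{"translation": [0.0115,0,-0.0081],"delta_rot": [0,0,0],"jaw": 0},{"translation": [0.0121,0,-0.0072],"delta_rot": [0,0,0],"jaw": 0},{"translation": [0.0126,0,-0.0063],"delta_rot": [0,0,0],"jaw": 0},{"translation": [0.0131,0,-0.0053],"delta_rot": [0,0,0],"jaw": 0}]'

```text
time: 14.72
ee_pos: [0.5593, -0.3791, 0.1628]
tcp_rot: [3.133, -0.221, -0.003]
wrist_force: [-2.9, -3.9, -3.9]
finger_gap: 0.318
```

Run:
```python
from h import *
a=1.2; delta([*cw(.086-.188*np.cos(a)+.004*np.sin(a),-.095),-.0086+.188*np.sin(a)+.004*(np.cos(a)-1)],CY)
```

```text
turn [ 0.001  0.002 -0.003] then shift mm [-0.  -0.1 -1.3] | t=14.7 at [ 0.5593 -0.3791  0.1628] gap 0.318 F [-2.9 -3.9 -3.9]
```

Request:
carry_out --motion '[{"translation": [0.0134,0,-0.0048],"delta_rot": [0,0,0],"jaw": 0},{"translation": [0.0137,0,-0.0038],"delta_rot": [0,0,0],"jaw": 0},{"translation": [0.0139,0,-0.0023],"delta_rot": [0,0,0],"jaw": 0},{"translation": [0.014,0,-0.0012],"delta_rot": [0,0,0],"jaw": 0},{"translation": [0.0141,0,-0.0002],"delta_rot": [0,0,0],"jaw": 0},{"translation": [0.0141,0,0.0009],"delta_rot": [0,0,0],"jaw": 0},{"translation": [0.014,0,0.0019],"delta_rot": [0,0,0],"jaw": 0},{"translation": [0,0,0],"delta_rot": [0,0,0],"jaw": 0}]'

```text
time: 15.72
ee_pos: [0.6508, -0.3903, 0.1737]
tcp_rot: [-3.129, 0.221, 0.021]
wrist_force: [-24.9, 10.8, 18.3]
finger_gap: 0.003
```

Run:
```python
from h import *
a=1.72; delta([*cw(.086-.188*np.cos(a)+.004*np.sin(a),-.095),-.0086+.188*np.sin(a)+.004*(np.cos(a)-1)],CY)
```

```text
turn [-0.004  0.014 -0.003] then shift mm [4.1 1.5 1. ] | t=15.7 at [ 0.6508 -0.3903  0.1737] gap 0.003 F [-24.9  10.8  18.3]
```

The tab slipped out near the end. I'll back off, lift and look.

Request:
carry_out --motion '[{"translation": [-0.004,0,-0.01],"delta_rot": [0,0,0],"jaw": 0},{"translation": [0,0,-0.04],"delta_rot": [0,0,0],"jaw": 0},{"translation": [0,0,-0.04],"delta_rot": [0,0,0],"jaw": 0},{"translation": [-0.05,0,-0.03],"delta_rot": [0,0,0],"jaw": 0},{"translation": [-0.05,0,0],"delta_rot": [0,0,0],"jaw": 0},{"translation": [-0.05,0,0],"delta_rot": [0,0,0],"jaw": 0},{"translation": [-0.04,-0.04,0],"delta_rot": [0,0,0],"jaw": 0.6},{"translation": [0,0,0],"delta_rot": [0,0,0],"jaw": 0.6}]'

```text
time: 16.73
ee_pos: [0.4688, -0.3223, 0.2928]
tcp_rot: [-3.133, 0.216, -0.001]
wrist_force: [1.6, -0.2, 0.4]
finger_gap: 0.416
```

Run:
```python
from h import *
delta([.5,-.2,.3],CY)
w=wristcap(); c=capture('scene'); pickle.dump(w,open('w5.pkl','wb'))
a=cv2.resize(c['frame'][150:270,200:400],(500,300),interpolation=cv2.INTER_CUBIC); b=cv2.resize(w['frame'],(300,225))
o=np.zeros((300,800,3),np.uint8); o[:,:500]=a; o[:225,500:]=b
cv2.imwrite('pics/c6.png',o)
```

```text
turn [-0.001 -0.001  0.   ] then shift mm [  14.1 -125.5   -7.2] | t=16.7 at [ 0.4688 -0.3223  0.2928] gap 0.416 F [ 1.6 -0.2  0.4]
```

View pics/c6.png

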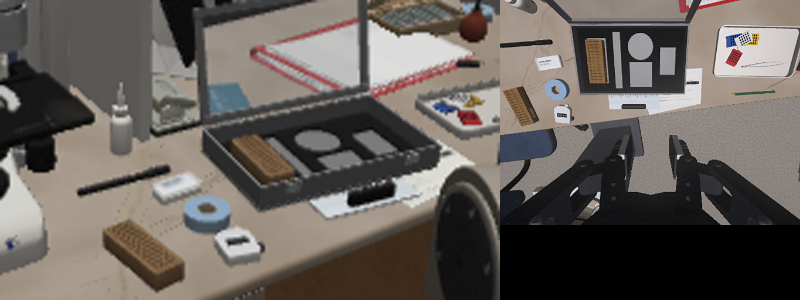

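The lid stands open, and the straightedge is parked in front of the case. The recesses are now visible without the pane, so I'll measure the recesses, the lid angle and the item poses.

Run:
```python
from h import *
from scipy import ndimage as N
c=pickle.load(open('w5.pkl','rb')); P=cloud(c); z=P[...,2]; F=c['frame'].astype(int); ok=c['range_z']>0; g=F.mean(-1)
d=P[...,:2]-CASE; lx=d@[np.cos(CY),np.sin(CY)]; ly=d@[-np.sin(CY),np.cos(CY)]
ins=ok&(abs(lx)<.08)&(abs(ly)<.138)&(z<.02)
print('insert/recess gray',np.percentile(g[ins],[5,25,50,75,95]), 'z',np.percentile(z[ins],[5,50,95]).round(4))
m=ins&(g>(np.percentile(g[ins],10)+np.percentile(g[ins],92))/2)
l,n=N.label(N.binary_opening(m))
for i in range(1,n+1):
    k=l==i
    if k.sum()<150: continue
    v,u=np.nonzero(k)
    # project each pixel on floor z=.004
    W=np.array([world(c,a,b,.004)[:2] for a,b in zip(u,v)])-CASE
    L=np.column_stack([W@[np.cos(CY),np.sin(CY)],W@[-np.sin(CY),np.cos(CY)]])*1000
    print(k.sum(),'case-frame centre',((L.min(0)+L.max(0))/2).round(1),'mean',L.mean(0).round(1),'size',np.ptp(L,axis=0).round(1),cv2.minAreaRect(L.astype(np.float32))[1:])
# rim
k=ok&(z>.03)&(z<.043)&(abs(lx)<.1)&(abs(ly)<.16); print('rim x',np.percentile(lx[k],[1,99]),'y',np.percentile(ly[k],[1,99]))
# lid
k=ok&(lx>.05)&(lx<.25)&(abs(ly)<.15)&(z>.08)&(z<.3)
print('lid',k.sum(),np.degrees(0), np.polyfit(z[k],lx[k],1) if k.sum()>10 else '', np.percentile(lx[k],[2,50,98]) if k.sum() else '',z[k].max() if k.sum() else '')
for n2,x,y in(('counter',.431,-.053),('tape',.503,-.085+.005),('glasses',.577,-.058),('marker',.633,-.02),('block',.469,.059)):
    mm=ok&(z>.007)&(z<.035)&(P[...,0]>.38)&(P[...,0]<.68)&(P[...,1]>-.12); l2,_=N.label(mm)
    q=np.hypot(P[...,0]-x,P[...,1]-y); q[~mm]=9; i=l2.flat[q.argmin()]; kk=l2==i
    print(n2,kk.sum(),rect(P,kk)[0],np.median(z[kk]).round(4))
kk=ok&(z>.018)&(z<.035)&(lx<-.095)&(lx>-.17)&(abs(ly)<.1); print('bar',rect(P,kk))
```

```text
insert/recess gray [ 26.          31.66666667  43.33333333 154.66666667 160.66666667] z [0.0028 0.008  0.0101]
1167 case-frame centre [-0.5 40.1] mean [ 3.  40.1] size [147.6  19.7] ((147.66549682617188, 19.56645965576172), 0.13193795084953308)
1569 case-frame centre [ 36.8 -22.8] mean [ 37.9 -23.1] size [67.3 66.2] ((67.1084976196289, 66.17431640625), 45.66471481323242)
1215 case-frame centre [ -0.7 -97.4] mean [  0.4 -97.3] size [70.9 41.9] ((70.87601470947266, 41.866180419921875), 0.0361306332051754)
1559 case-frame centre [-36.1 -23.3] mean [-35.3 -22.9] size [66.3 62.3] ((66.24827575683594, 62.340545654296875), 0.029778718948364258)
rim x [-0.08511329  0.08639968] y [-0.14309855  0.14319234]
lid 6104 0.0 [0.22851198 0.07748049] [0.09589802 0.10200925 0.10685378] 0.13164824973756545
counter 860 ((429.826171875, -51.395957946777344), (59.038543701171875, 52.508094787597656), 1.6974612474441528) 0.0163
tape 1062 ((504.4041442871094, -57.687992095947266), (59.35829162597656, 59.7935676574707), 22.786521911621094) 0.0184
glasses 960 ((577.88818359375, -58.38112258911133), (33.564544677734375, 64.46559143066406), 0.5435225367546082) 0.0177
marker 683 ((634.1533813476562, -9.981056213378906), (139.63145446777344, 12.167012214660645), 85.67762756347656) 0.0108
block 2112 ((470.41766357421875, 59.218849182128906), (110.15804290771484, 45.04852294921875), 5.264603137969971) 0.0249
bar (((426.8804626464844, -266.5440368652344), (68.90723419189453, 11.277695655822754), 81.88591766357422), 294)
```

Everything agrees. The lid is at 1.795 rad and the recess centres in case-frame mm are marker (0,40), tape (37,-23), counter (-36,-23) and glasses (0,-97). Next I'll fit the counter's yaw and check the clearance to the microscope.

Run:
```python
from h import *
from scipy.optimize import minimize
c=pickle.load(open('top0.pkl','rb')); print('scope_front',world(c,345*.64,305*.64,.17).round(3))
def boxes():
    g=np.mgrid[-30:24:28j,-21:27:25j].reshape(2,-1).T; k=np.mgrid[24:30:4j,-13:-5:5j].reshape(2,-1).T; b=np.mgrid[-18:-10:5j,-27:-21:4j].reshape(2,-1).T
    return np.vstack([g,k,b])
B=boxes()
from scipy.spatial import cKDTree
for n in('w5','w3'):
    c=pickle.load(open(n+'.pkl','rb')); P=cloud(c); z=P[...,2]
    m=(z>.006)&(z<.03)&(abs(P[...,0]-.43)<.045)&(abs(P[...,1]+.053)<.045)&(c['range_z']>0); q=P[m][:,:2]*1000
    def f(p):
        r=np.array([[np.cos(p[2]),-np.sin(p[2])],[np.sin(p[2]),np.cos(p[2])]]); M=B@r.T+p[:2]
        return np.mean(cKDTree(M).query(q)[0]**2)+np.mean(cKDTree(q).query(M)[0]**2)
    for a in(0,np.pi/2,np.pi,-np.pi/2):
        best=min((minimize(f,[430,-52,a+e],method='Nelder-Mead') for e in(-.15,0,.15)),key=lambda s:s.fun); print(n,a,best.x.round(3),best.fun.round(3))
delta([.634,-.015,.10],1.4954)
cv2.imwrite('pics/c7.png',cv2.resize(pickle.load(open('w5.pkl','rb'))['frame'][120:220,0:130],(780,600),interpolation=cv2.INTER_CUBIC))
```

```text
scope_front [0.55  0.073 0.17 ]
w5 0 [ 4.32012e+02 -5.47920e+01 -1.87000e-01] 2.35
w5 1.5707963267948966 [433.368 -50.899   1.343] 4.782
w5 3.141592653589793 [428.378 -50.751   3.08 ] 3.386
w5 -1.5707963267948966 [428.191 -54.631  -1.691] 4.493
w3 0 [ 4.3229e+02 -5.4015e+01 -1.7800e-01] 3.54
w3 1.5707963267948966 [432.283 -50.163   1.522] 6.363
w3 3.141592653589793 [428.855 -49.863   3.071] 4.993
w3 -1.5707963267948966 [427.975 -53.978  -1.679] 6.497
turn [ 0.003 -0.002 -1.634] then shift mm [321.6 138.9 193.3] | t=16.8 at [ 0.4713 -0.3253  0.2933] gap 0.585 F [ 0.4  0.3 -0.6]
```

View pics/c7.png

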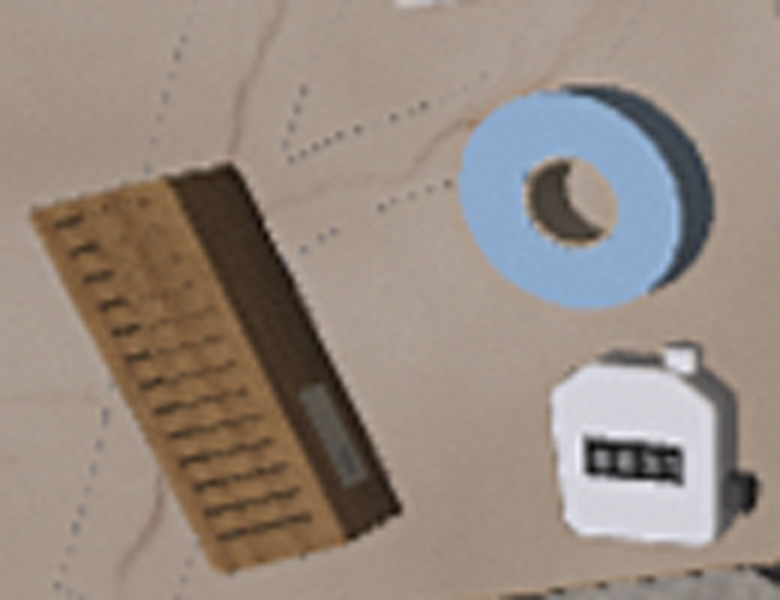

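The counter's white knob points +x and its dark button -y, so its yaw is about -0.18. Now the marker: turn, then go over it.

Request:
carry_out --motion '[{"translation": [0,0,0],"delta_rot": [0,0,-0.165],"jaw": 0.6},{"translation": [0,0,0],"delta_rot": [0,0,-0.165],"jaw": 0.6},{"translation": [0,0,0],"delta_rot": [0,0,-0.165],"jaw": 0.6},{"translation": [0,0,0],"delta_rot": [0,0,-0.165],"jaw": 0.6},{"translation": [0,0,0],"delta_rot": [0,0,-0.165],"jaw": 0.6},{"translation": [0,0,0],"delta_rot": [0,0,-0.165],"jaw": 0.6},{"translation": [0,0,0],"delta_rot": [0,0,-0.165],"jaw": 0.6},{"translation": [0,0,0],"delta_rot": [0,0,-0.165],"jaw": 0.6}]'

```text
time: 17.82
ee_pos: [0.4718, -0.3265, 0.2923]
tcp_rot: [2.605, 1.754, 0.002]
wrist_force: [-0.2, 0.7, -0.8]
finger_gap: 0.599
```

Request:
carry_out --motion '[{"translation": [0,0,0],"delta_rot": [0,0,-0.165],"jaw": 0.5},{"translation": [0,0,0],"delta_rot": [0,0,-0.149],"jaw": 0.5},{"translation": [0.053,0.023,0],"delta_rot": [0,0,0],"jaw": 0.5},{"translation": [0.053,0.023,0],"delta_rot": [0,0,0],"jaw": 0.5},{"translation": [0.053,0.023,0],"delta_rot": [0,0,0],"jaw": 0.5},{"translation": [0.053,0.023,0],"delta_rot": [0,0,0],"jaw": 0.5},{"translation": [0.053,0.023,0],"delta_rot": [0,0,0],"jaw": 0.5},{"translation": [0.052,0.023,0],"delta_rot": [0,0,0],"jaw": 0.5}]'

```text
time: 18.82
ee_pos: [0.6348, -0.0184, 0.2923]
tcp_rot: [2.306, 2.133, 0.003]
wrist_force: [0.1, -1.2, -0.7]
finger_gap: 0.497
```

Run:
```python
from h import *
delta([.6334,-.020,.02],1.4954)
```

```text
turn [ 0.002 -0.001 -0.002] then shift mm [ -1.7  -1.2 272.3] | t=18.8 at [ 0.6348 -0.0184  0.2923] gap 0.497 F [ 0.1 -1.2 -0.7]
```

Request:
carry_out --motion '[{"translation": [-0.002,-0.001,0.054],"delta_rot": [0,0,0],"jaw": 0.5},{"translation": [0,0,0.054],"delta_rot": [0,0,0],"jaw": 0.5},{"translation": [0,0,0.054],"delta_rot": [0,0,0],"jaw": 0.5},{"translation": [0,0,0.054],"delta_rot": [0,0,0],"jaw": 0.5},{"translation": [0,0,0.054],"delta_rot": [0,0,0],"jaw": 0.5},{"translation": [0,0,0.02],"delta_rot": [0,0,0],"jaw": 0.5},{"translation": [0,0,0],"delta_rot": [0,0,0],"jaw": 0.5}]'

```text
time: 19.7
ee_pos: [0.6313, -0.0218, 0.0012]
tcp_rot: [-2.305, -2.133, 0.001]
wrist_force: [-0.1, 0.0, 0.3]
finger_gap: 0.505
```

Run:
```python
from h import *
delta([.6334,-.020,-.032],1.4954)
```

```text
turn [-0.001 -0.    -0.002] then shift mm [ 2.   2.  33.2] | t=19.7 at [ 0.6313 -0.0218  0.0012] gap 0.505 F [-0.1  0.   0.3]
```

Request:
carry_out --newtons 40 --motion '[{"translation": [0.002,0.002,0.016],"delta_rot": [0,0,0],"jaw": 0.5},{"translation": [0,0,0.017],"delta_rot": [0,0,0],"jaw": 0.4},{"translation": [0,0,0],"delta_rot": [0,0,0],"jaw": 0.2},{"translation": [0,0,0],"delta_rot": [0,0,0],"jaw": 0},{"translation": [0,0,0],"delta_rot": [0,0,0],"jaw": 0},{"translation": [0,0,0],"delta_rot": [0,0,0],"jaw": 0},{"translation": [0,0,0],"delta_rot": [0,0,0],"jaw": 0}]'

```text
time: 20.58
ee_pos: [0.6331, -0.0201, -0.0306]
tcp_rot: [2.305, 2.134, 0.0]
wrist_force: [0.4, 0.5, 0.5]
finger_gap: 0.127
```

Run:
```python
from h import *
delta([.6334,-.020,-.032],1.4954)
```

```text
turn [ 0.     0.    -0.002] then shift mm [0.1 0.3 1.4] | t=20.6 at [ 0.6331 -0.0201 -0.0306] gap 0.127 F [0.4 0.5 0.5]
```

Request:
carry_out --motion '[{"translation": [0,0,-0.02],"delta_rot": [0,0,0],"jaw": 0},{"translation": [0,0,-0.04],"delta_rot": [0,0,0],"jaw": 0},{"translation": [0,0,-0.04],"delta_rot": [0,0,0],"jaw": 0},{"translation": [-0.0454,-0.0139,0],"delta_rot": [0,0,0],"jaw": 0},{"translation": [-0.0454,-0.0139,0],"delta_rot": [0,0,0],"jaw": 0},{"translation": [-0.0454,-0.0139,0],"delta_rot": [0,0,0],"jaw": 0},{"translation": [-0.0454,-0.0139,0],"delta_rot": [0,0,0],"jaw": 0},{"translation": [-0.0454,-0.0139,0],"delta_rot": [0,0,0],"jaw": 0}]'

```text
time: 21.58
ee_pos: [0.5461, -0.2425, 0.0708]
tcp_rot: [2.304, 2.133, 0.001]
wrist_force: [0.4, -1.0, 0.2]
finger_gap: 0.125
```

Request:
carry_out --motion '[{"translation": [0,0,0],"delta_rot": [0,0,0.1635],"jaw": 0},{"translation": [0,0,0],"delta_rot": [0,0,0.1635],"jaw": 0},{"translation": [0,0,0],"delta_rot": [0,0,0.1635],"jaw": 0},{"translation": [0,0,0],"delta_rot": [0,0,0.1635],"jaw": 0},{"translation": [0,0,0],"delta_rot": [0,0,0.1635],"jaw": 0},{"translation": [0,0,0],"delta_rot": [0,0,0.1635],"jaw": 0},{"translation": [0,0,0],"delta_rot": [0,0,0.1635],"jaw": 0},{"translation": [0,0,0],"delta_rot": [0,0,0.1635],"jaw": 0}]'

```text
time: 22.58
ee_pos: [0.5468, -0.2408, 0.0707]
tcp_rot: [-3.129, -0.284, -0.003]
wrist_force: [0.1, 0.0, 0.5]
finger_gap: 0.123
```

Request:
carry_out --motion '[{"translation": [0,0,0],"delta_rot": [0,0,0.1635],"jaw": 0},{"translation": [0,0,0],"delta_rot": [0,0,0.1635],"jaw": 0},{"translation": [0,0,0],"delta_rot": [0,0,0],"jaw": 0},{"translation": [0,0,0],"delta_rot": [0,0,0],"jaw": 0}]'

```text
time: 23.08
ee_pos: [0.5465, -0.2409, 0.0698]
tcp_rot: [-3.134, 0.216, -0.001]
wrist_force: [0.1, -0.5, -0.8]
finger_gap: 0.131
```

Run:
```python
from h import *
w=wristcap(); pickle.dump(w,open('w6.pkl','wb'))
delta([*cw(-.010,.040),-.025],CY)
P=cloud(w); T=w['T_tool_cam']; d=w['range_z']; v,u=np.mgrid[:384,:512]
Q=np.stack([(u-w['cx'])/w['fx']*d,-(v-w['cy'])/w['fy']*d,-d],-1)@T[:3,:3].T+T[:3,3]
m=(d>0)&(w['frame'].max(-1)<70)&(Q[...,2]<-.02)&(Q[...,2]>-.05)&(abs(Q[...,1])<.02)&(Q[...,0]>.014)&(Q[...,0]<.12)
print(m.sum(),rect(Q,m),np.median(Q[m],0).round(4))
```

```text
turn [-0.    -0.001 -0.001] then shift mm [ 0.2  0.  94.7] | t=23.1 at [ 0.5464 -0.241   0.0697] gap 0.128 F [-0.2 -0.7  0.1]
2561 (((47.55274200439453, -0.24638128280639648), (10.927605628967285, 67.08012390136719), 89.89727020263672), 2561) [ 0.0514 -0.0003 -0.0418]
```

Request:
carry_out --motion '[{"translation": [-0.001,0,0.04],"delta_rot": [0,0,0],"jaw": 0},{"translation": [0,0,0.035],"delta_rot": [0,0,0],"jaw": 0},{"translation": [0,0,0.01],"delta_rot": [0,0,0],"jaw": 0},{"translation": [0,0,0.009],"delta_rot": [0,0,0],"jaw": 0},{"translation": [0,0,0],"delta_rot": [0,0,0],"jaw": 0}]'

```text
time: 23.75
ee_pos: [0.5458, -0.2411, -0.0244]
tcp_rot: [3.134, -0.221, 0.002]
wrist_force: [-0.0, 0.3, -0.2]
finger_gap: 0.128
```

Run:
```python
from h import *
delta([*cw(-.011,.040),-.026],CY)
```

```text
turn [ 0.    -0.001 -0.003] then shift mm [-0.2 -0.2  1.6] | t=23.8 at [ 0.5458 -0.2411 -0.0244] gap 0.128 F [-0.   0.3 -0.2]
```

Request:
carry_out --motion '[{"translation": [0,0,0.001],"delta_rot": [0,0,0],"jaw": 0},{"translation": [0,0,0],"delta_rot": [0,0,0],"jaw": 0.2},{"translation": [0,0,0],"delta_rot": [0,0,0],"jaw": 0.26},{"translation": [0,0,0],"delta_rot": [0,0,0],"jaw": 0.26},{"translation": [0,0,-0.025],"delta_rot": [0,0,0],"jaw": 0.26},{"translation": [0,0,-0.045],"delta_rot": [0,0,0],"jaw": 0.3},{"translation": [0,0,-0.045],"delta_rot": [0,0,0],"jaw": 0.6},{"translation": [0,0,0],"delta_rot": [0,0,-0.172],"jaw": 0.7}]'

```text
time: 24.75
ee_pos: [0.5479, -0.242, 0.0932]
tcp_rot: [3.138, 0.054, 0.011]
wrist_force: [0.3, 0.3, -0.2]
finger_gap: 0.695
```

Request:
carry_out --motion '[{"translation": [0,0,0],"delta_rot": [0,0,-0.172],"jaw": 0.7},{"translation": [0,0,0],"delta_rot": [0,0,-0.172],"jaw": 0.7},{"translation": [0,0,0],"delta_rot": [0,0,-0.172],"jaw": 0.7},{"translation": [0,0,0],"delta_rot": [0,0,-0.172],"jaw": 0.7},{"translation": [0,0,0],"delta_rot": [0,0,-0.172],"jaw": 0.7},{"translation": [0,0,0],"delta_rot": [0,0,-0.172],"jaw": 0.7},{"translation": [0,0,0],"delta_rot": [0,0,-0.172],"jaw": 0.7},{"translation": [0,0,0],"delta_rot": [0,0,-0.172],"jaw": 0.7}]'

```text
time: 25.75
ee_pos: [0.545, -0.241, 0.0891]
tcp_rot: [-2.39, -2.039, 0.0]
wrist_force: [-0.5, -0.1, -0.3]
finger_gap: 0.698
```

Request:
carry_out --motion '[{"translation": [0,0,0],"delta_rot": [0,0,-0.17],"jaw": 0.7},{"translation": [0.046,0.008,0],"delta_rot": [0,0,0],"jaw": 0.7},{"translation": [0.046,0.008,0],"delta_rot": [0,0,0],"jaw": 0.7},{"translation": [0.046,0.008,0],"delta_rot": [0,0,0],"jaw": 0.7},{"translation": [0.046,0.008,0],"delta_rot": [0,0,0],"jaw": 0.7},{"translation": [0,0,0],"delta_rot": [0,0,0],"jaw": 0.7}]'

```text
time: 26.5
ee_pos: [0.5768, -0.0512, 0.0894]
tcp_rot: [-2.206, -2.236, -0.004]
wrist_force: [0.5, 1.2, 0.2]
finger_gap: 0.699
```

Run:
```python
from h import *
delta([.5778,-.0583,-.035],1.58)
```

```text
turn [ 0.001 -0.002  0.004] then shift mm [ -7.1   1.  124.4] | t=26.5 at [ 0.5768 -0.0512  0.0894] gap 0.699 F [0.5 1.2 0.2]
```

Request:
carry_out --motion '[{"translation": [-0.003,0.001,0.05],"delta_rot": [0,0,0.004],"jaw": 0.7},{"translation": [0,0,0.04],"delta_rot": [0,0,0],"jaw": 0.7},{"translation": [0,0,0],"delta_rot": [0,0,0],"jaw": 0.7}]'

```text
time: 26.88
ee_pos: [0.5741, -0.0609, -0.0035]
tcp_rot: [-2.217, -2.219, 0.008]
wrist_force: [0.3, 0.1, -0.1]
finger_gap: 0.697
```

Run:
```python
from h import *
delta([.5778,-.0583,-.035],1.58)
```

```text
turn [-0.007  0.    -0.008] then shift mm [ 2.6  3.8 31.5] | t=26.9 at [ 0.5741 -0.0609 -0.0035] gap 0.697 F [ 0.3  0.1 -0.1]
```

Request:
carry_out --motion '[{"translation": [0.002,0.003,0.015],"delta_rot": [0,0,0],"jaw": 0.7},{"translation": [0,0,0.016],"delta_rot": [0,0,0],"jaw": 0.7},{"translation": [0,0,0],"delta_rot": [0,0,0],"jaw": 0.7},{"translation": [0,0,0],"delta_rot": [0,0,0],"jaw": 0.5},{"translation": [0,0,0],"delta_rot": [0,0,0],"jaw": 0.2},{"translation": [0,0,0],"delta_rot": [0,0,0],"jaw": 0.2},{"translation": [0,0,0],"delta_rot": [0,0,0],"jaw": 0.2},{"translation": [0,0,0],"delta_rot": [0,0,0],"jaw": 0.2}]'

```text
time: 27.88
ee_pos: [0.5808, -0.0577, -0.0311]
tcp_rot: [2.219, 2.223, 0.001]
wrist_force: [-0.7, 0.3, 6.5]
finger_gap: 0.382
```

Run:
```python
from h import *
delta([.5778,-.0583,-.035],1.58)
```

```text
turn [ 0.001  0.    -0.007] then shift mm [-0.6 -3.   3.9] | t=27.9 at [ 0.5808 -0.0577 -0.0311] gap 0.382 F [-0.7  0.3  6.5]
```

Request:
carry_out --motion '[{"translation": [0,0,-0.02],"delta_rot": [0,0,0],"jaw": 0.2},{"translation": [0,0,-0.045],"delta_rot": [0,0,0],"jaw": 0.2},{"translation": [0,0,-0.045],"delta_rot": [0,0,0],"jaw": 0.2},{"translation": [-0.053,-0.008,0],"delta_rot": [0,0,0],"jaw": 0.2},{"translation": [-0.053,-0.008,0],"delta_rot": [0,0,0],"jaw": 0.2},{"translation": [-0.053,-0.008,0],"delta_rot": [0,0,0],"jaw": 0.2},{"translation": [-0.053,-0.008,0],"delta_rot": [0,0,0],"jaw": 0.2},{"translation": [-0.053,-0.008,0],"delta_rot": [0,0,0],"jaw": 0.2}]'

```text
time: 28.88
ee_pos: [0.5403, -0.3244, 0.0794]
tcp_rot: [2.219, 2.223, 0.001]
wrist_force: [0.6, 0.2, -1.1]
finger_gap: 0.382
```

Request:
carry_out --motion '[{"translation": [-0.053,-0.008,0],"delta_rot": [0,0,0],"jaw": 0.2},{"translation": [0,0,0],"delta_rot": [0,0,0.172],"jaw": 0.2},{"translation": [0,0,0],"delta_rot": [0,0,0.172],"jaw": 0.2},{"translation": [0,0,0],"delta_rot": [0,0,0.172],"jaw": 0.2},{"translation": [0,0,0],"delta_rot": [0,0,0.172],"jaw": 0.2},{"translation": [0,0,0],"delta_rot": [0,0,0.172],"jaw": 0.2},{"translation": [0,0,0],"delta_rot": [0,0,0.172],"jaw": 0.2},{"translation": [0,0,0],"delta_rot": [0,0,0.172],"jaw": 0.2}]'

```text
time: 29.88
ee_pos: [0.5328, -0.3754, 0.0792]
tcp_rot: [-3.09, -0.568, -0.001]
wrist_force: [-0.0, 0.2, 0.5]
finger_gap: 0.381
```

Request:
carry_out --motion '[{"translation": [0,0,0],"delta_rot": [0,0,0.172],"jaw": 0.2},{"translation": [0,0,0],"delta_rot": [0,0,0.172],"jaw": 0.2},{"translation": [0,0,0],"delta_rot": [0,0,0.172],"jaw": 0.2},{"translation": [0,0,0],"delta_rot": [0,0,0],"jaw": 0.2},{"translation": [0,0,0],"delta_rot": [0,0,0],"jaw": 0.2},{"translation": [0,0,0],"delta_rot": [0,0,0],"jaw": 0.2}]'

```text
time: 30.62
ee_pos: [0.5327, -0.3758, 0.0783]
tcp_rot: [-3.133, 0.228, -0.0]
wrist_force: [-1.0, 0.5, 0.4]
finger_gap: 0.38
```

```bash
cat >> h.py <<'E'
def held(w,f):
    """rect (mm) of tool-frame points of a held item; f(Q,frame)->mask"""
    T=w['T_tool_cam']; d=w['range_z']; v,u=np.mgrid[:384,:512]
    Q=np.stack([(u-w['cx'])/w['fx']*d,-(v-w['cy'])/w['fy']*d,-d],-1)@T[:3,:3].T+T[:3,3]
    m=(d>0)&(Q[...,2]<-.01)&(Q[...,2]>-.08)&(abs(Q[...,0])<.1)&(abs(Q[...,1])<.06)&f(w['frame'].astype(int))
    print('held',m.sum(),rect(Q,m),np.median(Q[m],0).round(4),Q[m].max(0).round(4))
E
python3 - <<'E'
from h import *
w=wristcap(); delta([*cw(0,-.097),-.026],CY)
held(w,lambda F:F.min(-1)>130)
E
```

```text
turn [-0.    -0.    -0.008] then shift mm [  5.2   1.6 104.2] | t=30.7 at [ 0.5327 -0.3758  0.0782] gap 0.379 F [-0.  -0.2 -0.4]
held 6738 (((0.20937061309814453, 0.07134246826171875), (70.40011596679688, 58.654083251953125), 30.208633422851562), 6738) [ 0.0053  0.0002 -0.0487] [ 0.0327  0.0383 -0.0314]
```

Request:
carry_out --motion '[{"translation": [0.005,0.0015,0.03],"delta_rot": [0,0,-0.008],"jaw": 0.2},{"translation": [0,0,0.03],"delta_rot": [0,0,0],"jaw": 0.2},{"translation": [0,0,0.025],"delta_rot": [0,0,0],"jaw": 0.2},{"translation": [0,0,0],"delta_rot": [0,0,0],"jaw": 0.2},{"translation": [0,0,0],"delta_rot": [0,0,0],"jaw": 0.2}]'

```text
time: 31.3
ee_pos: [0.538, -0.3785, -0.0059]
tcp_rot: [3.133, -0.218, 0.002]
wrist_force: [0.2, -0.3, -0.7]
finger_gap: 0.379
```

Run:
```python
from h import *
delta([*cw(-.0005,-.097),-.026],CY)
```

```text
turn [ 0.    -0.001 -0.001] then shift mm [-0.9 -0.4 20.1] | t=31.3 at [ 0.538  -0.3785 -0.0059] gap 0.379 F [ 0.2 -0.3 -0.7]
```

Request:
carry_out --motion '[{"translation": [-0.0005,0,0.012],"delta_rot": [0,0,0],"jaw": 0.2},{"translation": [0,0,0.0078],"delta_rot": [0,0,0],"jaw": 0.2},{"translation": [0,0,0],"delta_rot": [0,0,0],"jaw": 0.2},{"translation": [0,0,0],"delta_rot": [0,0,0],"jaw": 0.45},{"translation": [0,0,0],"delta_rot": [0,0,0],"jaw": 0.52},{"translation": [0,0,0],"delta_rot": [0,0,0],"jaw": 0.52},{"translation": [0,0,-0.03],"delta_rot": [0,0,0],"jaw": 0.52},{"translation": [0,0,-0.045],"delta_rot": [0,0,0],"jaw": 0.52}]'

```text
time: 32.3
ee_pos: [0.5358, -0.3771, 0.0476]
tcp_rot: [-3.132, 0.218, 0.005]
wrist_force: [-0.1, -0.3, 0.1]
finger_gap: 0.52
```

Request:
carry_out --motion '[{"translation": [0,0,-0.045],"delta_rot": [0,0,0],"jaw": 1},{"translation": [-0.013,-0.0522,0],"delta_rot": [0,0,0],"jaw": 1},{"translation": [-0.013,-0.0522,0],"delta_rot": [0,0,0],"jaw": 1},{"translation": [-0.013,-0.0522,0],"delta_rot": [0,0,0],"jaw": 1},{"translation": [-0.013,-0.0522,0],"delta_rot": [0,0,0],"jaw": 1},{"translation": [-0.013,-0.0522,0],"delta_rot": [0,0,0],"jaw": 1},{"translation": [-0.013,-0.0522,0],"delta_rot": [0,0,0],"jaw": 1},{"translation": [0,0,0],"delta_rot": [0,0,0],"jaw": 1}]'

```text
time: 33.3
ee_pos: [0.5029, -0.0519, 0.0934]
tcp_rot: [-3.133, 0.206, 0.0]
wrist_force: [1.3, -0.1, -0.8]
finger_gap: 1.001
```

Request:
carry_out --motion '[{"translation": [0,0,0],"delta_rot": [0,0,0],"jaw": 1},{"translation": [0,0,0],"delta_rot": [0,0,0],"jaw": 1}]'

```text
time: 33.55
ee_pos: [0.5033, -0.0587, 0.0933]
tcp_rot: [3.133, -0.223, 0.0]
wrist_force: [0.1, 0.4, -0.7]
finger_gap: 0.997
```

Run:
```python
from h import *
delta([.5042,-.0575,-.036],CY)
```

```text
turn [ 0.001 -0.    -0.004] then shift mm [  0.7  -1.3 129.3] | t=33.5 at [ 0.5033 -0.0587  0.0933] gap 0.997 F [ 0.1  0.4 -0.7]
```

Request:
carry_out --motion '[{"translation": [0.0007,-0.0013,0.045],"delta_rot": [0,0,-0.004],"jaw": 1},{"translation": [0,0,0.045],"delta_rot": [0,0,0],"jaw": 1},{"translation": [0,0,0.025],"delta_rot": [0,0,0],"jaw": 1},{"translation": [0,0,0.013],"delta_rot": [0,0,0],"jaw": 1},{"translation": [0,0,0],"delta_rot": [0,0,0],"jaw": 1},{"translation": [0,0,0],"delta_rot": [0,0,0],"jaw": 0.8},{"translation": [0,0,0],"delta_rot": [0,0,0],"jaw": 0.5},{"translation": [0,0,0],"delta_rot": [0,0,0],"jaw": 0.5}]'

```text
time: 34.55
ee_pos: [0.5051, -0.056, -0.0332]
tcp_rot: [-3.134, 0.213, -0.004]
wrist_force: [-1.5, 0.3, 5.9]
finger_gap: 0.687
```

Request:
carry_out --motion '[{"translation": [0,0,0],"delta_rot": [0,0,0],"jaw": 0.5},{"translation": [0,0,0],"delta_rot": [0,0,0],"jaw": 0.5}]'

```text
time: 34.8
ee_pos: [0.5051, -0.0559, -0.0333]
tcp_rot: [-3.134, 0.213, -0.004]
wrist_force: [-1.8, -0.7, 6.2]
finger_gap: 0.682
```

Run:
```python
from h import *
delta([.5042,-.0575,-.036],CY)
```

```text
turn [-0.    -0.002  0.002] then shift mm [-0.7  1.7  2.7] | t=34.8 at [ 0.5051 -0.0559 -0.0333] gap 0.682 F [-1.8 -0.7  6.2]
```

Tape gripped. The camera on the tool's +x side might foul the open lid at the tape recess, so I'll flip the tool half a turn before moving over.

Request:
carry_out --motion '[{"translation": [0,0,-0.02],"delta_rot": [0,0,0],"jaw": 0.5},{"translation": [0,0,-0.045],"delta_rot": [0,0,0],"jaw": 0.5},{"translation": [0,0,-0.045],"delta_rot": [0,0,-0.1745],"jaw": 0.5},{"translation": [0,0,0],"delta_rot": [0,0,-0.1745],"jaw": 0.5},{"translation": [0,0,0],"delta_rot": [0,0,-0.1745],"jaw": 0.5},{"translation": [0,0,0],"delta_rot": [0,0,-0.1745],"jaw": 0.5},{"translation": [0,0,0],"delta_rot": [0,0,-0.1745],"jaw": 0.5},{"translation": [0,0,0],"delta_rot": [0,0,-0.1745],"jaw": 0.5}]'

```text
time: 35.8
ee_pos: [0.5043, -0.0559, 0.0762]
tcp_rot: [2.816, 1.391, 0.002]
wrist_force: [-0.3, 0.2, -1.6]
finger_gap: 0.679
```

Request:
carry_out --motion '[{"translation": [0,0,0],"delta_rot": [0,0,-0.1745],"jaw": 0.5},{"translation": [0,0,0],"delta_rot": [0,0,-0.1745],"jaw": 0.5},{"translation": [0,0,0],"delta_rot": [0,0,-0.1745],"jaw": 0.5},{"translation": [0,0,0],"delta_rot": [0,0,-0.1745],"jaw": 0.5},{"translation": [0,0,0],"delta_rot": [0,0,-0.1745],"jaw": 0.5},{"translation": [0,0,0],"delta_rot": [0,0,-0.1745],"jaw": 0.5},{"translation": [0,0,0],"delta_rot": [0,0,-0.1745],"jaw": 0.5},{"translation": [0,0,0],"delta_rot": [0,0,-0.1745],"jaw": 0.5}]'

```text
time: 36.8
ee_pos: [0.5043, -0.0561, 0.0761]
tcp_rot: [1.264, 2.875, -0.001]
wrist_force: [-0.6, -0.3, -0.8]
finger_gap: 0.679
```

Request:
carry_out --motion '[{"translation": [0,0,0],"delta_rot": [0,0,-0.1745],"jaw": 0.5},{"translation": [0,0,0],"delta_rot": [0,0,-0.1745],"jaw": 0.5},{"translation": [0,0,0],"delta_rot": [0,0,-0.1745],"jaw": 0.5},{"translation": [0,0,0],"delta_rot": [0,0,-0.1745],"jaw": 0.5},{"translation": [0,0,0],"delta_rot": [0,0,0],"jaw": 0.5},{"translation": [0,0,0],"delta_rot": [0,0,0],"jaw": 0.5},{"translation": [0,0,0],"delta_rot": [0,0,0],"jaw": 0.5}]'

```text
time: 37.67
ee_pos: [0.5041, -0.0558, 0.0755]
tcp_rot: [0.216, 3.134, -0.001]
wrist_force: [0.1, 0.5, -0.7]
finger_gap: 0.679
```

Run:
```python
from h import *
w=wristcap(); delta([*cw(.036,-.023),.04],np.pi+CY)
held(w,lambda F:F[...,0]-F[...,2]>25)
print(sense()['joint_pos'])
```

```text
turn [-0.     0.     0.001] then shift mm [-113.6 -240.7   35.4] | t=37.7 at [ 0.5041 -0.0557  0.0754] gap 0.68 F [-0.1  0.1 -0.9]
held 7387 (((-2.838245391845703, -0.14792823791503906), (58.59334945678711, 60.61769485473633), 89.39569854736328), 7387) [ 0.0006  0.0001 -0.0521] [ 0.0275  0.0292 -0.0419]
[ 0.49858234  0.43405382 -0.62546332  2.02689948  0.35539317  0.78733377
  1.09609058]
```

Request:
carry_out --motion '[{"translation": [-0.0225,-0.0481,0],"delta_rot": [0,0,0],"jaw": 0.5},{"translation": [-0.0225,-0.0481,0],"delta_rot": [0,0,0],"jaw": 0.5},{"translation": [-0.0225,-0.0481,0],"delta_rot": [0,0,0],"jaw": 0.5},{"translation": [-0.0225,-0.0481,0],"delta_rot": [0,0,0],"jaw": 0.5},{"translation": [-0.0225,-0.0481,0],"delta_rot": [0,0,0],"jaw": 0.5},{"translation": [0,0,0.03],"delta_rot": [0,0,0],"jaw": 0.5},{"translation": [0,0,0],"delta_rot": [0,0,0],"jaw": 0.5},{"translation": [0,0,0],"delta_rot": [0,0,0],"jaw": 0.5}]'

```text
time: 38.72
ee_pos: [0.5834, -0.308, 0.046]
tcp_rot: [0.211, 3.134, 0.001]
wrist_force: [0.2, 0.6, -0.8]
finger_gap: 0.677
```

Run:
```python
from h import *
delta([*cw(.035,-.023),-.028],np.pi+CY)
```

```text
turn [0.    0.    0.004] then shift mm [ 0.7 -1.7 74. ] | t=38.7 at [ 0.5834 -0.308   0.046 ] gap 0.677 F [ 0.2  0.6 -0.8]
```

Request:
carry_out --motion '[{"translation": [0.0007,-0.0017,0.03],"delta_rot": [0,0,0.004],"jaw": 0.5},{"translation": [0,0,0.025],"delta_rot": [0,0,0],"jaw": 0.5},{"translation": [0,0,0.012],"delta_rot": [0,0,0],"jaw": 0.5},{"translation": [0,0,0],"delta_rot": [0,0,0],"jaw": 0.5},{"translation": [0,0,0],"delta_rot": [0,0,0],"jaw": 0.5}]'

```text
time: 39.35
ee_pos: [0.5831, -0.3109, -0.0203]
tcp_rot: [0.219, 3.132, -0.001]
wrist_force: [0.2, 0.5, -0.1]
finger_gap: 0.679
```

Run:
```python
from h import *
delta([*cw(.035,-.023),-.0285],np.pi+CY)
```

```text
turn [-0.001  0.002 -0.002] then shift mm [0.8 1.3 8.2] | t=39.4 at [ 0.5831 -0.3109 -0.0203] gap 0.679 F [ 0.2  0.5 -0.1]
```

Request:
carry_out --motion '[{"translation": [0.0005,0.001,0.008],"delta_rot": [0,0,0],"jaw": 0.5},{"translation": [0,0,0],"delta_rot": [0,0,0],"jaw": 0.5},{"translation": [0,0,0],"delta_rot": [0,0,0],"jaw": 0.8},{"translation": [0,0,0],"delta_rot": [0,0,0],"jaw": 0.82},{"translation": [0,0,-0.02],"delta_rot": [0,0,0],"jaw": 0.82},{"translation": [0,0,-0.045],"delta_rot": [0,0,0],"jaw": 0.82},{"translation": [0,0,-0.045],"delta_rot": [0,0,0],"jaw": 0.82},{"translation": [0.0297,0.0391,0],"delta_rot": [0,0,0],"jaw": 0.9}]'

```text
time: 40.35
ee_pos: [0.562, -0.2708, 0.0859]
tcp_rot: [0.227, 3.123, -0.007]
wrist_force: [0.1, 0.8, -0.9]
finger_gap: 0.902
```

Request:
carry_out --motion '[{"translation": [0.0297,0.0391,0],"delta_rot": [0,0,0],"jaw": 0.9},{"translation": [0.0297,0.0391,0],"delta_rot": [0,0,0],"jaw": 0.9},{"translation": [0.0297,0.0391,0],"delta_rot": [0,0,0],"jaw": 0.9},{"translation": [0.0297,0.0391,0],"delta_rot": [0,0,0],"jaw": 0.9},{"translation": [0.0297,0.0391,0],"delta_rot": [0,0,0],"jaw": 0.9},{"translation": [0,0,0],"delta_rot": [0,0,0.042],"jaw": 0.9},{"translation": [0,0,0],"delta_rot": [0,0,0],"jaw": 0.9},{"translation": [0,0,0],"delta_rot": [0,0,0],"jaw": 0.9}]'

```text
time: 41.35
ee_pos: [0.4388, -0.0536, 0.0807]
tcp_rot: [0.287, 3.127, -0.0]
wrist_force: [0.2, -0.6, -0.6]
finger_gap: 0.901
```

Run:
```python
from h import *
delta([.439,-.0526,-.036],np.pi-.18)
w=wristcap(); pickle.dump(w,open('w7.pkl','wb')); cv2.imwrite('pics/w7.png',w['frame'])
```

```text
turn [-0.     0.001 -0.003] then shift mm [ -0.    1.1 116.7] | t=41.4 at [ 0.4388 -0.0536  0.0807] gap 0.901 F [ 0.2 -0.6 -0.6]
```

View pics/w7.png

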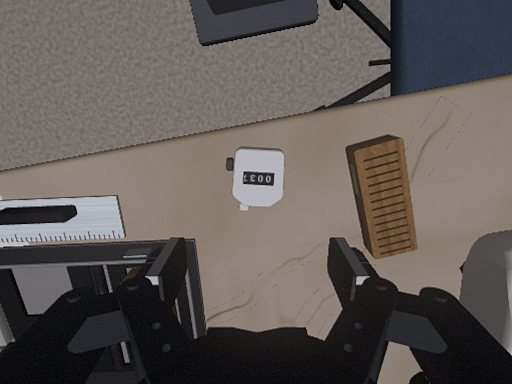

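The counter sits centred at (258,177) and square to the jaws. I'll descend and grip.

Request:
carry_out --motion '[{"translation": [0,0.001,0.045],"delta_rot": [0,0,0],"jaw": 0.9},{"translation": [0,0,0.04],"delta_rot": [0,0,0],"jaw": 0.9},{"translation": [0,0,0.02],"delta_rot": [0,0,0],"jaw": 0.9},{"translation": [0,0,0.011],"delta_rot": [0,0,0],"jaw": 0.9},{"translation": [0,0,0],"delta_rot": [0,0,0],"jaw": 0.9},{"translation": [0,0,0],"delta_rot": [0,0,0],"jaw": 0.7},{"translation": [0,0,0],"delta_rot": [0,0,0],"jaw": 0.4},{"translation": [0,0,0],"delta_rot": [0,0,0],"jaw": 0.4}]'

```text
time: 42.4
ee_pos: [0.4389, -0.0519, -0.0346]
tcp_rot: [0.286, 3.127, -0.001]
wrist_force: [-1.6, 1.1, 7.9]
finger_gap: 0.536
```

Request:
carry_out --motion '[{"translation": [0,0,0],"delta_rot": [0,0,0],"jaw": 0.4},{"translation": [0,0,0],"delta_rot": [0,0,0],"jaw": 0.4},{"translation": [0,0,0],"delta_rot": [0,0,0],"jaw": 0.4}]'

```text
time: 42.78
ee_pos: [0.4389, -0.0519, -0.0345]
tcp_rot: [0.285, 3.127, -0.001]
wrist_force: [-1.9, 0.3, 7.7]
finger_gap: 0.533
```

Run:
```python
from h import *
delta([.439,-.0526,-.036],np.pi-.18)
```

```text
turn [-0.     0.002 -0.002] then shift mm [-0.2 -0.7  1.5] | t=42.8 at [ 0.4389 -0.0519 -0.0345] gap 0.533 F [-1.9  0.3  7.7]
```

Request:
carry_out --motion '[{"translation": [0,0,-0.02],"delta_rot": [0,0,0],"jaw": 0.4},{"translation": [0,0,-0.045],"delta_rot": [0,0,0],"jaw": 0.4},{"translation": [0,0,-0.045],"delta_rot": [0,0,-0.042],"jaw": 0.4},{"translation": [-0.0226,-0.0465,0],"delta_rot": [0,0,0],"jaw": 0.4},{"translation": [-0.0226,-0.0465,0],"delta_rot": [0,0,0],"jaw": 0.4},{"translation": [-0.0226,-0.0465,0],"delta_rot": [0,0,0],"jaw": 0.4},{"translation": [-0.0226,-0.0465,0],"delta_rot": [0,0,0],"jaw": 0.4},{"translation": [-0.0226,-0.0465,0],"delta_rot": [0,0,0],"jaw": 0.4}]'

```text
time: 43.78
ee_pos: [0.5179, -0.2995, 0.075]
tcp_rot: [0.22, 3.133, -0.001]
wrist_force: [0.9, 0.3, 0.1]
finger_gap: 0.53
```

Request:
carry_out --motion '[{"translation": [0,0,0],"delta_rot": [0,0,0],"jaw": 0.4},{"translation": [0,0,0],"delta_rot": [0,0,0],"jaw": 0.4},{"translation": [0,0,0],"delta_rot": [0,0,0],"jaw": 0.4}]'

```text
time: 44.15
ee_pos: [0.5175, -0.296, 0.0746]
tcp_rot: [-0.216, -3.134, -0.001]
wrist_force: [-0.4, -0.7, 0.0]
finger_gap: 0.532
```

Run:
```python
from h import *
w=wristcap(); delta([*cw(-.0295,-.020),-.02],np.pi+CY)
held(w,lambda F:F.min(-1)>130)
```

```text
turn [ 0. -0.  0.] then shift mm [-1.7 -1.4 94.6] | t=44.2 at [ 0.5176 -0.2961  0.0746] gap 0.53 F [-0.3  0.4 -0.3]
held 7267 (((10.175897598266602, -4.510387420654297), (64.34776306152344, 59.363525390625), 74.8453598022461), 7267) [ 0.0151  0.0001 -0.0513] [ 0.0377  0.0289 -0.0362]
```

Request:
carry_out --motion '[{"translation": [-0.0017,-0.0014,0.045],"delta_rot": [0,0,0],"jaw": 0.4},{"translation": [0,0,0.035],"delta_rot": [0,0,0],"jaw": 0.4},{"translation": [0,0,0.01],"delta_rot": [0,0,0],"jaw": 0.4},{"translation": [0,0,0],"delta_rot": [0,0,0],"jaw": 0.4},{"translation": [0,0,0],"delta_rot": [0,0,0],"jaw": 0.4},{"translation": [0,0,0],"delta_rot": [0,0,0],"jaw": 0.4}]'

```text
time: 44.95
ee_pos: [0.52, -0.2997, -0.0143]
tcp_rot: [0.22, 3.132, -0.002]
wrist_force: [-0.2, 0.6, -0.9]
finger_gap: 0.533
```

Run:
```python
from h import *
delta([*cw(-.0295,-.020),-.030],np.pi+CY)
```

```text
turn [-0.001  0.002 -0.002] then shift mm [ 1.3  1.8 15.7] | t=45.0 at [ 0.52   -0.2997 -0.0143] gap 0.533 F [-0.2  0.6 -0.9]
```

Request:
carry_out --motion '[{"translation": [0.001,0.0015,0.009],"delta_rot": [0,0,0],"jaw": 0.4},{"translation": [0,0,0.0065],"delta_rot": [0,0,0],"jaw": 0.4},{"translation": [0,0,0],"delta_rot": [0,0,0],"jaw": 0.4},{"translation": [0,0,0],"delta_rot": [0,0,0],"jaw": 0.6},{"translation": [0,0,0],"delta_rot": [0,0,0],"jaw": 0.67},{"translation": [0,0,0],"delta_rot": [0,0,0],"jaw": 0.67},{"translation": [0,0,-0.02],"delta_rot": [0,0,0],"jaw": 0.67},{"translation": [0,0,-0.05],"delta_rot": [0,0,0],"jaw": 0.67}]'

```text
time: 45.95
ee_pos: [0.5164, -0.2965, 0.038]
tcp_rot: [-0.218, -3.13, -0.004]
wrist_force: [0.8, -0.0, 0.5]
finger_gap: 0.673
```

Request:
carry_out --motion '[{"translation": [0,0,-0.05],"delta_rot": [0,0,0],"jaw": 0.67},{"translation": [0,0,-0.055],"delta_rot": [0,0,0],"jaw": 0.67},{"translation": [0,0,-0.055],"delta_rot": [0,0,0],"jaw": 0.67},{"translation": [0,0,-0.055],"delta_rot": [0,0,0],"jaw": 0.67},{"translation": [0,0,0],"delta_rot": [0,0,0],"jaw": 0.67},{"translation": [0,0,0],"delta_rot": [0,0,0],"jaw": 0.67},{"translation": [0,0,0],"delta_rot": [0,0,0],"jaw": 0.67}]'

```text
time: 46.82
ee_pos: [0.5173, -0.2972, 0.2523]
tcp_rot: [-0.219, -3.131, -0.002]
wrist_force: [0.3, -0.1, -0.3]
finger_gap: 0.669
```

Run:
```python
from h import *
w=wristcap(); pickle.dump(w,open('w8.pkl','wb')); cv2.imwrite('pics/w8.png',cv2.resize(w['frame'],(800,600),interpolation=cv2.INTER_CUBIC))
P=cloud(w); z=P[...,2]; d=P[...,:2]-CASE; lx=(d@[np.cos(CY),np.sin(CY)])*1000; ly=(d@[-np.sin(CY),np.cos(CY)])*1000; ok=w['range_z']>0
from scipy import ndimage as N
m=ok&(z>.0125)&(z<.034)&(abs(lx)<80)&(abs(ly)<138); l,n=N.label(N.binary_opening(m))
for i in range(1,n+1):
    k=l==i
    if k.sum()>80: print(k.sum(),cv2.minAreaRect(np.column_stack([lx[k],ly[k]]).astype(np.float32)),'z',np.percentile(z[k],[10,50,90]).round(4))
kk=ok&(z>.018)&(z<.035)&(lx<-95)&(lx>-170)&(abs(ly)<100); print('bar case',cv2.minAreaRect(np.column_stack([lx[kk],ly[kk]]).astype(np.float32)))
delta([.5,-.3,.2],np.pi+CY)
```

```text
552 ((-0.23773956298828125, 39.156883239746094), (10.944539070129395, 137.06275939941406), 89.37918853759766) z [0.0134 0.015  0.0167]
1106 ((-38.396270751953125, -23.489105224609375), (58.80387878417969, 50.522315979003906), 0.7883662581443787) z [0.0192 0.0208 0.0221]
2163 ((-3.3117294311523438, 92.5484848022461), (109.49974060058594, 42.69597625732422), 0.6017212867736816) z [0.0242 0.0297 0.0309]
915 ((-0.8927822113037109, -97.34761810302734), (33.946624755859375, 62.77356719970703), 89.57401275634766) z [0.0206 0.0218 0.0229]
1015 ((37.34758758544922, -23.565296173095703), (59.494598388671875, 58.889469146728516), 74.84085083007812) z [0.0215 0.0229 0.024 ]
bar case ((-126.55149841308594, -2.416950225830078), (69.44967651367188, 10.477367401123047), 89.9654312133789)
turn [ 0.001 -0.003 -0.002] then shift mm [16.9 -5.1 52.3] | t=46.9 at [ 0.5174 -0.2973  0.2523] gap 0.672 F [ 0.2 -0.1  0.1]
```

View pics/w8.png

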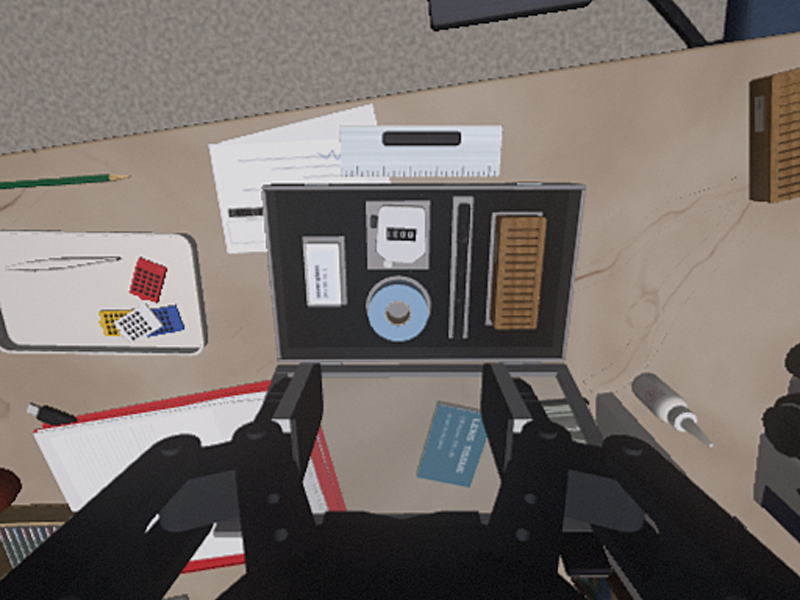

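All five lie in their recesses, at the expected heights and centred to within about 3 mm. The lid stands behind the case and the straightedge is parked at (420,150). To shut the lid, I'll bring the closed fingers down behind the pane and draw it forward.

Run:
```python
from h import *
delta([*cw(.178,-.03),.262],np.pi+CY)
w=pickle.load(open('w5.pkl','rb')); P=cloud(w); d=P[...,:2]-cw(.178,-.03)
m=(np.hypot(d[...,0],d[...,1])<.1)&(w['range_z']>0)&(P[...,0]>.68); print(P[m][:,2].max() if m.any() else None)
c=pickle.load(open('top0.pkl','rb')); P=cloud(c); d=P[...,:2]-cw(.178,-.03); m=(np.hypot(d[...,0],d[...,1])<.11)&(c['range_z']>0); print(m.sum(),np.percentile(P[m][:,2],[50,99,100]))
```

```text
turn [ 0.001 -0.003 -0.002] then shift mm [-209.2  -10.3   -9.7] | t=46.9 at [ 0.5174 -0.2973  0.2523] gap 0.672 F [ 0.2 -0.1  0.1]
None
3429 [0.00129617 0.04757616 0.05114505]
```

Request:
carry_out --motion '[{"translation": [-0.02,0,-0.02],"delta_rot": [0,0,0],"jaw": 0},{"translation": [-0.04,-0.002,0],"delta_rot": [0,0,0],"jaw": 0},{"translation": [-0.05,-0.002,0],"delta_rot": [0,0,0],"jaw": 0},{"translation": [-0.05,-0.002,0],"delta_rot": [0,0,0],"jaw": 0},{"translation": [-0.05,-0.002,0],"delta_rot": [0,0,0],"jaw": 0},{"translation": [0,0,0],"delta_rot": [0,0,0],"jaw": 0},{"translation": [0,0,0],"delta_rot": [0,0,0],"jaw": 0},{"translation": [0,0,0],"delta_rot": [0,0,0],"jaw": 0}]'

```text
time: 47.88
ee_pos: [0.7242, -0.3352, 0.2743]
tcp_rot: [-0.22, -3.134, 0.001]
wrist_force: [0.2, 0.2, -0.2]
finger_gap: -0.003
```

Run:
```python
from h import *
delta([*cw(.178,-.03),.132],np.pi+CY)
```

```text
turn [-0.001 -0.    -0.002] then shift mm [  0.9  -1.1 142.3] | t=47.9 at [ 0.7242 -0.3352  0.2743] gap -0.003 F [ 0.2  0.2 -0.2]
```

Request:
carry_out --motion '[{"translation": [0,0,0.05],"delta_rot": [0,0,0],"jaw": 0},{"translation": [0,0,0.05],"delta_rot": [0,0,0],"jaw": 0},{"translation": [0,0,0.042],"delta_rot": [0,0,0],"jaw": 0},{"translation": [0,0,0],"delta_rot": [0,0,0],"jaw": 0},{"translation": [0.02,0,0],"delta_rot": [0,0,0],"jaw": 0},{"translation": [0.014,0,0],"delta_rot": [0,0,0],"jaw": 0},{"translation": [0.014,0,0],"delta_rot": [0,0,0],"jaw": 0},{"translation": [0.014,0,0],"delta_rot": [0,0,0],"jaw": 0}]'

```text
time: 48.88
ee_pos: [0.6655, -0.327, 0.1368]
tcp_rot: [0.22, 3.127, -0.004]
wrist_force: [1.3, -0.4, 6.9]
finger_gap: 0.003
```

Request:
carry_out --motion '[{"translation": [0.014,0,0],"delta_rot": [0,0,0],"jaw": 0},{"translation": [0.014,0,0],"delta_rot": [0,0,0],"jaw": 0},{"translation": [0.014,0,0],"delta_rot": [0,0,0],"jaw": 0},{"translation": [0.014,0,0],"delta_rot": [0,0,0],"jaw": 0},{"translation": [0.014,0,0],"delta_rot": [0,0,0],"jaw": 0},{"translation": [0,0,0],"delta_rot": [0,0,0],"jaw": 0}]'

```text
time: 49.62
ee_pos: [0.593, -0.3167, 0.1318]
tcp_rot: [-0.22, -3.133, 0.001]
wrist_force: [0.3, 0.2, 0.5]
finger_gap: -0.006
```

Run:
```python
from h import *
delta([*cw(.045,-.03),.132],np.pi+CY)
```

```text
turn [-0.    -0.001 -0.002] then shift mm [ 1.4 -1.4 -0.2] | t=49.6 at [ 0.593  -0.3167  0.1318] gap -0.006 F [0.3 0.2 0.5]
```

Request:
carry_out --motion '[{"translation": [0,0,-0.05],"delta_rot": [0,0,0],"jaw": 0},{"translation": [0,0,-0.06],"delta_rot": [0,0,0],"jaw": 0},{"translation": [0,0,-0.06],"delta_rot": [0,0,0.1745],"jaw": 0},{"translation": [0,0,0],"delta_rot": [0,0,0.1745],"jaw": 0},{"translation": [0,0,0],"delta_rot": [0,0,0.1745],"jaw": 0},{"translation": [0,0,0],"delta_rot": [0,0,0.1745],"jaw": 0},{"translation": [0,0,0],"delta_rot": [0,0,0.1745],"jaw": 0},{"translation": [0,0,0],"delta_rot": [0,0,0.1745],"jaw": 0}]'

```text
time: 50.62
ee_pos: [0.5947, -0.3161, 0.3015]
tcp_rot: [-1.763, -2.6, -0.0]
wrist_force: [-0.8, -0.6, 0.2]
finger_gap: 0.0
```

Request:
carry_out --motion '[{"translation": [0,0,0],"delta_rot": [0,0,0.1745],"jaw": 0},{"translation": [0,0,0],"delta_rot": [0,0,0.1745],"jaw": 0},{"translation": [0,0,0],"delta_rot": [0,0,0.1745],"jaw": 0},{"translation": [0.033,-0.046,0],"delta_rot": [0,0,0],"jaw": 0.5},{"translation": [0.033,-0.046,0],"delta_rot": [0,0,0],"jaw": 0.5},{"translation": [0.033,-0.046,0],"delta_rot": [0,0,0],"jaw": 0.5},{"translation": [0,0,0],"delta_rot": [0,0,0],"jaw": 0.5},{"translation": [0,0,0],"delta_rot": [0,0,0],"jaw": 0.5}]'

```text
time: 51.62
ee_pos: [0.4722, -0.1996, 0.3022]
tcp_rot: [2.37, 2.061, 0.001]
wrist_force: [0.4, -0.5, 0.3]
finger_gap: 0.499
```

Request:
carry_out --motion '[{"translation": [0,0,0],"delta_rot": [0,0,0],"jaw": 0.5},{"translation": [0,0,0],"delta_rot": [0,0,0],"jaw": 0.5},{"translation": [0,0,0],"delta_rot": [0,0,0],"jaw": 0.5},{"translation": [0,0,0],"delta_rot": [0,0,0],"jaw": 0.5}]'

```text
time: 52.12
ee_pos: [0.4717, -0.1993, 0.3017]
tcp_rot: [-2.371, -2.061, -0.0]
wrist_force: [-0.1, -0.3, 0.8]
finger_gap: 0.502
```

```bash
cat > chk.py <<'E'
from h import *
def chk(name,save=True):
    w=wristcap(); pickle.dump(w,open(name+'.pkl','wb')); cv2.imwrite(f'pics/{name}.png',cv2.resize(w['frame'],(800,600),interpolation=cv2.INTER_CUBIC))
    P=cloud(w); z=P[...,2]; d=P[...,:2]-CASE; lx=(d@[np.cos(CY),np.sin(CY)])*1000; ly=(d@[-np.sin(CY),np.cos(CY)])*1000; ok=w['range_z']>0
    m=ok&(z>.032)&(z<.06)&(lx>-120)&(lx<95)&(abs(ly)<160); q=np.column_stack([lx[m],ly[m],z[m]*1000])
    A=np.column_stack([q[:,:2],np.ones(len(q))]); s=np.linalg.lstsq(A,q[:,2],rcond=None)[0]; print('lid plane slope',s.round(4),'z med',np.median(q[:,2]).round(2),np.percentile(q[:,0],[.5,99.5]),np.percentile(q[:,1],[.5,99.5]))
    f=ok&(abs(lx+80)<5)&(abs(ly)<140)&(z>.02); print('front rim z',np.median(z[f]))
    b=ok&(z>.016)&(z<.034)&(lx<-92)&(lx>-180)&(abs(ly)<130); print('bar',b.sum(),cv2.minAreaRect(np.column_stack([lx[b],ly[b]]).astype(np.float32)) if b.sum()>20 else '')
    e=ok&(z>-.001)&(z<.012)&(w['frame'].min(-1)>175)&(lx<-75)&(lx>-160)&(abs(ly)<105); print('plate',e.sum(),cv2.minAreaRect(np.column_stack([lx[e],ly[e]]).astype(np.float32)) if e.sum()>20 else '',np.median(z[e]).round(4))
    return w
E
python3 -c "
from chk import *
chk('w9'); delta([*cw(-.1265,-.002),0],np.pi/2+CY)"
```

```text
lid plane slope [-2.60000e-03  8.00000e-04  4.43891e+01] z med 44.25 [-106.71614506   88.09812994] [-139.62627184  144.05138633]
front rim z 0.4186985528882801
bar 270 ((-126.55819702148438, -1.0767288208007812), (70.01637268066406, 10.861838340759277), 88.50389099121094)
plate 1946 ((-121.9705810546875, -15.6766357421875), (178.27658081054688, 67.32656860351562), 89.93982696533203) 0.0043
turn [-0.    -0.    -0.002] then shift mm [-73.  -36.5 301.7] | t=52.2 at [ 0.4716 -0.1993  0.3017] gap 0.501 F [-0.4  0.1 -0.2]
```

View pics/w9.png

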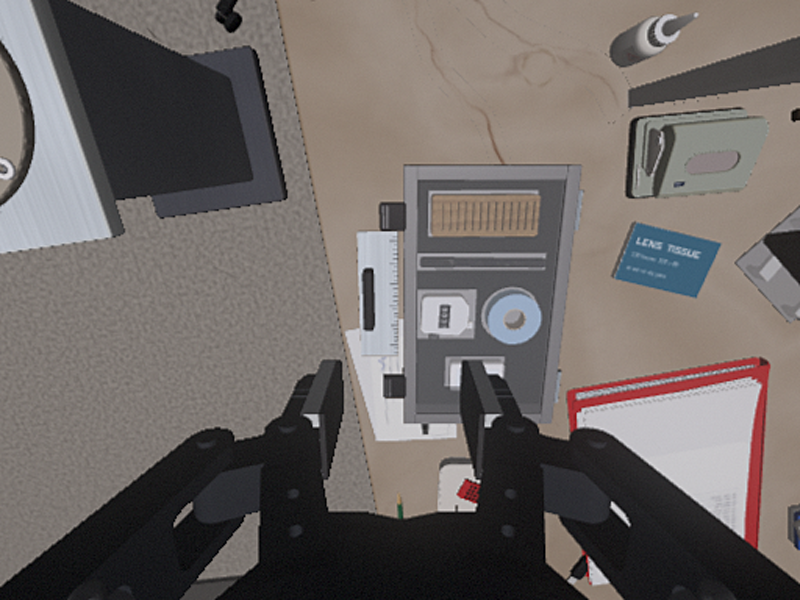

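The lid is shut: its plane is level at 44.3 mm and everything is visible inside. The straightedge lies about 7.5 mm off the case front, with its bar at (368,300). I'll grip the bar and bring it flush.

Request:
carry_out --motion '[{"translation": [-0.037,-0.0185,0.05],"delta_rot": [0,0,0],"jaw": 0.35},{"translation": [-0.036,-0.018,0.05],"delta_rot": [0,0,0],"jaw": 0.35},{"translation": [0,0,0.055],"delta_rot": [0,0,0],"jaw": 0.35},{"translation": [0,0,0.055],"delta_rot": [0,0,0],"jaw": 0.35},{"translation": [0,0,0.055],"delta_rot": [0,0,0],"jaw": 0.35},{"translation": [0,0,0.03],"delta_rot": [0,0,0],"jaw": 0.35},{"translation": [0,0,0],"delta_rot": [0,0,0],"jaw": 0.35},{"translation": [0,0,0],"delta_rot": [0,0,0],"jaw": 0.35}]'

```text
time: 53.18
ee_pos: [0.4277, -0.2647, 0.0111]
tcp_rot: [2.37, 2.06, 0.001]
wrist_force: [0.3, -0.2, -0.3]
finger_gap: 0.35
```

```bash
python3 -c "
from chk import *
delta([*cw(-.1265,-.001),-.026],np.pi/2+CY)"
```

```text
turn [ 0.002  0.001 -0.002] then shift mm [-1.2 -2.  37.1] | t=53.2 at [ 0.4277 -0.2647  0.0111] gap 0.35 F [ 0.3 -0.2 -0.3]
```

Request:
carry_out --newtons 30 --motion '[{"translation": [-0.001,-0.002,0.02],"delta_rot": [0,0,0],"jaw": 0.35},{"translation": [0,0,0.017],"delta_rot": [0,0,0],"jaw": 0.35},{"translation": [0,0,0],"delta_rot": [0,0,0],"jaw": 0.35},{"translation": [0,0,0],"delta_rot": [0,0,0],"jaw": 0.1},{"translation": [0,0,0],"delta_rot": [0,0,0],"jaw": 0},{"translation": [0,0,0],"delta_rot": [0,0,0],"jaw": 0},{"translation": [0,0,0],"delta_rot": [0,0,0],"jaw": 0},{"translation": [0,0,0],"delta_rot": [0,0,0],"jaw": 0}]'

```text
time: 54.18
ee_pos: [0.4253, -0.2653, -0.0263]
tcp_rot: [2.37, 2.06, 0.001]
wrist_force: [0.2, -0.4, 6.0]
finger_gap: 0.133
```

```bash
python3 -c "
from chk import *
delta([*cw(-.119,-.000),-.026],np.pi/2+CY)"
```

```text
turn [ 0.001  0.001 -0.001] then shift mm [ 0.7  7.8 -0.3] | t=54.2 at [ 0.4253 -0.2653 -0.0263] gap 0.133 F [ 0.2 -0.4  6. ]
```

Request:
carry_out --motion '[{"translation": [0.0007,0.002,-0.001],"delta_rot": [0,0,0],"jaw": 0},{"translation": [0,0.002,0],"delta_rot": [0,0,0],"jaw": 0},{"translation": [0,0.002,0],"delta_rot": [0,0,0],"jaw": 0},{"translation": [0,0,0],"delta_rot": [0,0,0],"jaw": 0},{"translation": [0,0,0],"delta_rot": [0,0,0],"jaw": 0}]'

```text
time: 54.8
ee_pos: [0.4305, -0.2651, -0.0261]
tcp_rot: [-2.371, -2.061, 0.0]
wrist_force: [-0.6, -0.1, -1.6]
finger_gap: 0.131
```

Request:
carry_out --motion '[{"translation": [0,0.001,0],"delta_rot": [0,0,0],"jaw": 0},{"translation": [0,0,0],"delta_rot": [0,0,0],"jaw": 0},{"translation": [0,0,0],"delta_rot": [0,0,0],"jaw": 0}]'

```text
time: 55.18
ee_pos: [0.4311, -0.2653, -0.0262]
tcp_rot: [-2.37, -2.061, 0.001]
wrist_force: [-1.3, -0.4, -0.3]
finger_gap: 0.131
```

Request:
carry_out --motion '[{"translation": [0,0.001,0],"delta_rot": [0,0,0],"jaw": 0},{"translation": [0,0,0],"delta_rot": [0,0,0],"jaw": 0},{"translation": [0,0,0],"delta_rot": [0,0,0],"jaw": 0}]'

```text
time: 55.55
ee_pos: [0.4311, -0.2653, -0.0262]
tcp_rot: [-2.37, -2.06, 0.003]
wrist_force: [-5.1, -0.1, 3.0]
finger_gap: 0.131
```

```bash
python3 -c "
from chk import *
delta([*cw(-.119,-.000),-.026],np.pi/2+CY)"
```

```text
turn [-0.003 -0.    -0.002] then shift mm [-0.1  2.1 -0.2] | t=55.5 at [ 0.4311 -0.2653 -0.0262] gap 0.131 F [-5.1 -0.1  3. ]
```

Request:
carry_out --motion '[{"translation": [0,0.001,0.0005],"delta_rot": [0,0,0],"jaw": 0},{"translation": [0,0,0],"delta_rot": [0,0,0],"jaw": 0},{"translation": [0,0,0],"delta_rot": [0,0,0],"jaw": 0}]'

```text
time: 55.92
ee_pos: [0.431, -0.2653, -0.0263]
tcp_rot: [-2.369, -2.058, 0.005]
wrist_force: [-8.5, 2.2, 12.4]
finger_gap: 0.133
```

Run:
```python
from chk import *
delta([*cw(-.119,-.000),-.026],np.pi/2+CY)
w=chk('w10')
```

```text
turn [-0.004  0.    -0.002] then shift mm [-0.1  2.1 -0.3] | t=55.9 at [ 0.431  -0.2653 -0.0263] gap 0.133 F [-8.5  2.2 12.4]
lid plane slope [-3.67000e-02 -2.70000e-03  4.27373e+01] z med 44.27 [-112.80026129    2.95926635] [-43.77439576 109.36615142]
front rim z 0.04656238867707875
bar 3568 ((-122.37549591064453, 0.5788040161132812), (67.26890563964844, 36.53556823730469), 70.32870483398438)
plate 9660 ((-109.87213134765625, 3.283660888671875), (44.860740661621094, 140.84751892089844), 0.004704644903540611) 0.0049
```

View pics/w10.png

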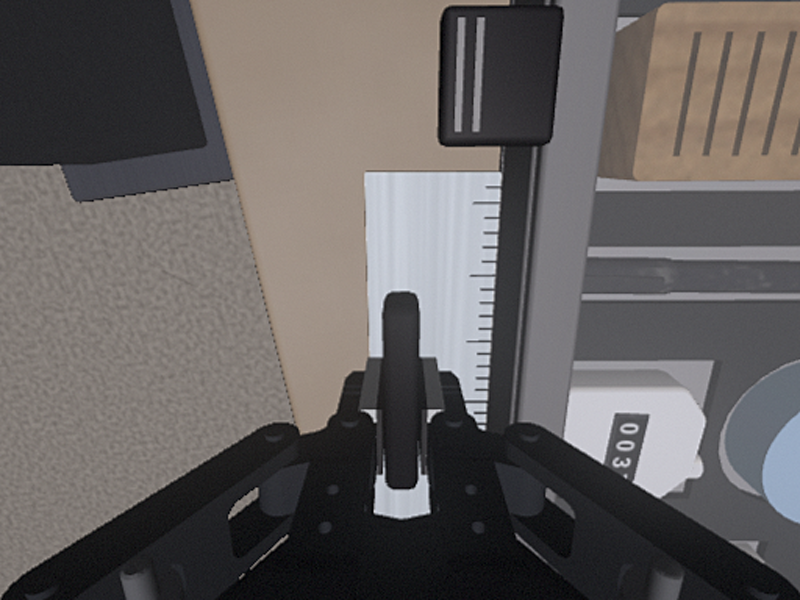

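The graduated edge butts against the dark front wall along its length, parallel to it. I'll ease the pressure, release and rise.

Request:
carry_out --motion '[{"translation": [0,-0.0014,-0.0004],"delta_rot": [0,0,0],"jaw": 0},{"translation": [0,0,0],"delta_rot": [0,0,0],"jaw": 0},{"translation": [0,0,0],"delta_rot": [0,0,0],"jaw": 0.25},{"translation": [0,0,0],"delta_rot": [0,0,0],"jaw": 0.28},{"translation": [0,0,0],"delta_rot": [0,0,0],"jaw": 0.28},{"translation": [0,0,-0.015],"delta_rot": [0,0,0],"jaw": 0.28},{"translation": [0,0,-0.04],"delta_rot": [0,0,0],"jaw": 0.28},{"translation": [0,0,-0.05],"delta_rot": [0,0,0],"jaw": 0.28}]'

```text
time: 56.98
ee_pos: [0.4318, -0.265, 0.0803]
tcp_rot: [-2.37, -2.061, 0.0]
wrist_force: [1.8, -0.6, 0.8]
finger_gap: 0.278
```

Request:
carry_out --motion '[{"translation": [0.03,0,-0.05],"delta_rot": [0,0,0],"jaw": 0.28},{"translation": [0.04,0.02,-0.04],"delta_rot": [0,0,0],"jaw": 0.28},{"translation": [0.04,0.02,-0.04],"delta_rot": [0,0,0],"jaw": 0.28},{"translation": [0,0,0],"delta_rot": [0,0,0],"jaw": 0.28},{"translation": [0,0,0],"delta_rot": [0,0,0],"jaw": 0.28},{"translation": [0,0,0],"delta_rot": [0,0,0],"jaw": 0.28}]'

```text
time: 57.72
ee_pos: [0.4856, -0.1631, 0.2079]
tcp_rot: [-2.372, -2.058, 0.003]
wrist_force: [-0.1, 0.2, 0.3]
finger_gap: 0.277
```

Run:
```python
from chk import *
w=chk('w11'); s=sense(); print(s['time'],s['ee_pos'],s['wrist_force'])
cv2.imwrite('pics/w11c.png',cv2.resize(w['frame'][60:300,180:420],(600,600),interpolation=cv2.INTER_CUBIC))
```

```text
lid plane slope [-3.70000e-03 -2.00000e-04  4.44428e+01] z med 44.29 [-107.684688     84.40861984] [-137.72795629  144.06792611]
front rim z 0.3213103481758145
bar 133 ((-120.40618133544922, 24.10101890563965), (20.63394546508789, 11.802145004272461), 88.22789001464844)
plate 1841 ((-110.39662170410156, -15.988204956054688), (43.256134033203125, 177.80502319335938), 0.039814744144678116) 0.0046
57.775 [ 0.48570152 -0.16305979  0.20786061] [ 0.64691454 -0.07093959  0.05510161]
```

View pics/w11c.png

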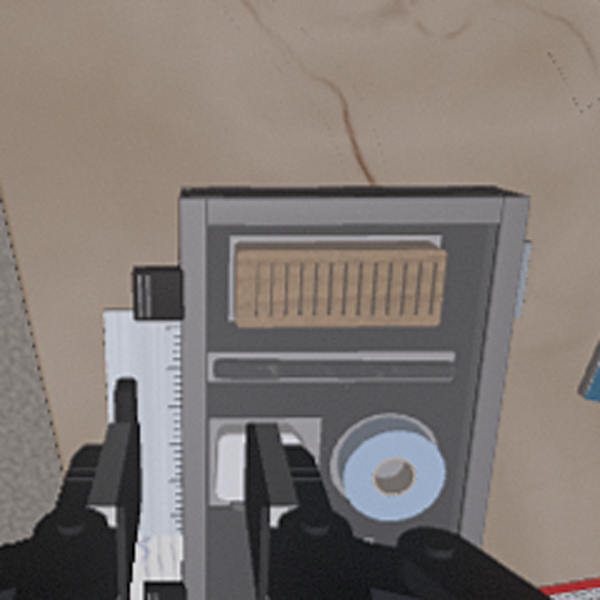

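Contact force alone can't tell whether it was the edge or the gripper that touched the case. I'll measure the gap in the close-up depth and pixels.

Run:
```python
from h import *
w=pickle.load(open('w10.pkl','rb')); P=cloud(w); d=P[...,:2]-CASE; lx=(d@[np.cos(CY),np.sin(CY)])*1000; ly=(d@[-np.sin(CY),np.cos(CY)])*1000; z=P[...,2]*1000
for r in(115,135,160,200,240):
    print('row',r,'ly',ly[r,300].round(0))
    for u in range(312,346,2): print('  ',u,w['frame'][r,u],'lx %.1f z %.1f'%(lx[r,u],z[r,u])) if r in(160,) else 0
    g=w['frame'][r].astype(int).mean(-1); u=[i for i in range(300,345) if g[i]>120][-1]
    p=world(w,u+.5,r,.005)[:2]-CASE; print('   plate edge lx',(p@[np.cos(CY),np.sin(CY)]*1000).round(2),'next grays',g[u:u+7].round(0))
# wall face points
m=(z>8)&(z<34)&(lx>-92)&(lx<-80)&(abs(ly)<110)&(w['range_z']>0); print('wall face lx',np.percentile(lx[m],[10,50,90]),m.sum())
m=(z>40)&(z<47)&(lx<-78)&(ly>20)&(ly<75)&(w['range_z']>0); print('lid front edge lx',np.percentile(lx[m],[1,5]))
```

```text
row 115 ly 71.0
   plate edge lx -87.47 next grays [179.  91.  39.  41.  46.  48.  47.]
row 135 ly 61.0
   plate edge lx -87.31 next grays [137.  59.  45.  51.  51.  50.  53.]
row 160 ly 48.0
   312 [210 200 195] lx -90.3 z 4.1
   314 [212 202 197] lx -89.2 z 4.1
   316 [220 210 203] lx -88.1 z 4.1
   318 [120 118 120] lx -87.4 z 6.0
   320 [55 53 51] lx -87.6 z 11.2
   322 [55 54 54] lx -87.5 z 15.1
   324 [59 54 54] lx -87.6 z 19.8
   326 [55 51 51] lx -87.4 z 22.7
   328 [55 52 51] lx -87.3 z 26.1
   330 [58 55 55] lx -87.6 z 30.5
   332 [58 56 56] lx -87.8 z 34.6
   334 [52 50 50] lx -87.3 z 35.9
   336 [101  99 101] lx -87.1 z 38.1
   338 [65 61 61] lx -87.9 z 43.5
   340 [60 56 58] lx -87.4 z 44.6
   342 [103  99 101] lx -86.8 z 45.3
   344 [121 119 119] lx -86.2 z 45.6
   plate edge lx -87.49 next grays [207. 119.  52.  53.  58.  54.  55.]
row 200 ly 25.0
   plate edge lx -70.86 next grays [126. 126. 126. 124. 127. 128. 126.]
row 240 ly -0.0
   plate edge lx -68.5 next grays [125. 124. 124. 128. 125. 125. 124.]
wall face lx [-87.68862539 -87.49822689 -87.29856866] 2398
lid front edge lx [-87.77598203 -87.53777631]
```

In the close-up the wall face is at -87.5 mm and the plate edge at -87.4 mm, so they're flush and parallel. Next, one last numeric check after release, from a pose further away.

Run:
```python
from h import *
w=pickle.load(open('w11.pkl','rb')); P=cloud(w); d=P[...,:2]-CASE; lx=(d@[np.cos(CY),np.sin(CY)])*1000; ly=(d@[-np.sin(CY),np.cos(CY)])*1000; z=P[...,2]*1000; g=w['frame'].astype(int).mean(-1)
for y in(70,60,50,40,20,0,-20):
    m=(abs(ly-y)<1.5)&(z<12)&(g>150)&(lx<-75)&(lx>-130); print(y,m.sum(),lx[m].max().round(1) if m.any() else '',end=' | ')
m=(z>10)&(z<36)&(abs(ly)<110)&(lx<-80)&(lx>-95)&(w['range_z']>0); print('\nwall',m.sum(),np.median(lx[m]) if m.any() else '')
a=pickle.load(open('top0.pkl','rb')); t=capture('top'); pickle.dump(t,open('t9.pkl','wb'))
df=cv2.absdiff(a['frame'],t['frame']).max(-1)
for n,(u,v) in dict(mug=(105,212),bottle=(265,150),block=(231,230)).items(): print(n,df[v-10:v+10,u-8:u+8].mean().round(1),end=' ')
o=cv2.resize(t['frame'][130:270,90:420],(800,340),interpolation=cv2.INTER_CUBIC); cv2.imwrite('pics/t9.png',o)
```

```text
70 20 -116.2 | 60 54 -88.9 | 50 60 -89.0 | 40 44 -89.2 | 20 34 -89.3 | 0 27 -89.5 | -20 26 -89.7 | 
wall 9 -88.2801381545857
mug 3.4 bottle 3.6 block 3.8
```

View pics/t9.png

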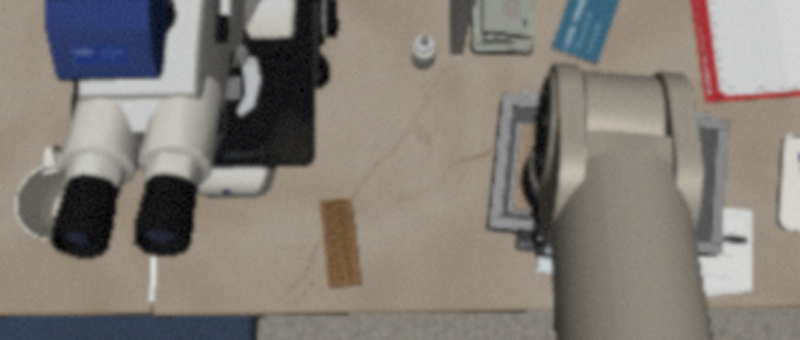

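The post-release reading is only good to a pixel (about 1.4 mm). I'll take one better-placed look at the whole edge, with subpixel fitting.

Request:
carry_out --motion '[{"translation": [-0.018,-0.028,-0.04],"delta_rot": [0,0,0],"jaw": 0},{"translation": [-0.018,-0.028,-0.04],"delta_rot": [0,0,0],"jaw": 0},{"translation": [0,0,0],"delta_rot": [0,0,0],"jaw": 0},{"translation": [0,0,0],"delta_rot": [0,0,0],"jaw": 0},{"translation": [0,0,0],"delta_rot": [0,0,0],"jaw": 0},{"translation": [0,0,0],"delta_rot": [0,0,0],"jaw": 0}]'

```text
time: 58.58
ee_pos: [0.4266, -0.1893, 0.2878]
tcp_rot: [-2.368, -2.061, 0.001]
wrist_force: [-0.2, -0.3, -0.1]
finger_gap: 0.0
```

Run:
```python
from h import *
w=wristcap(); pickle.dump(w,open('w12.pkl','wb')); g=cv2.GaussianBlur(w['frame'].astype(np.float32).mean(-1),(3,3),0)
A=np.array([np.cos(CY),np.sin(CY)]); B=np.array([-np.sin(CY),np.cos(CY)])
def lw(x,y,z): return np.append(CASE+(x*A+y*B)/1000,z/1000)
def prof(y,z,xs): 
    uv=np.array([proj(w,lw(x,y,z)) for x in xs],np.float32); return cv2.remap(g,uv[:,0].reshape(1,-1),uv[:,1].reshape(1,-1),cv2.INTER_LINEAR)[0]
xs=np.arange(-100,-78,.25); xo=np.arange(-140,-122,.25)
for y in range(-72,76,8):
    p=prof(y,5,xs); k=np.argmin(np.gradient(p)); q=prof(y,5,xo); k2=np.argmax(np.abs(np.gradient(q)));print(y,'inner edge',xs[k],'outer',xo[k2],'prof',p[k-16:k+24:4].round(0))
m=[]; P=cloud(w); d=P[...,:2]-CASE; lx=d@A*1000; ly=d@B*1000; z=P[...,2]*1000; ok=w['range_z']>0
k=ok&(z>10)&(z<36)&(lx>-95)&(lx<-80)&(abs(ly)<75); print('wall',k.sum(),np.polyfit(ly[k],lx[k],1) if k.sum()>20 else '')
k=ok&(z>2)&(z<8)&(g>150)&(lx<-80)&(lx>-135)
k=ok&(z>16)&(z<34)&(lx<-100)&(lx>-150)&(abs(ly)<60); print('bar',k.sum(),cv2.minAreaRect(np.column_stack([lx[k],ly[k]]).astype(np.float32)))
cv2.imwrite('pics/w12.png',cv2.resize(w['frame'][90:290,150:350],(800,600)[:1]*0 or (600,600),interpolation=cv2.INTER_CUBIC))
```

```text
-72 inner edge -86.5 outer -130.75 prof [189. 179. 163. 134. 106.  75.  65.  64.  81. 103.]
-64 inner edge -86.5 outer -122.25 prof [179. 175. 162. 141. 114.  84.  72.  63.  81.  98.]
-56 inner edge -87.0 outer -122.25 prof [189. 185. 178. 163. 140. 109.  84.  64.  71.  85.]
-48 inner edge -87.25 outer -122.25 prof [187. 182. 175. 158. 137. 105.  81.  62.  67.  79.]
-40 inner edge -87.0 outer -125.25 prof [179. 176. 167. 156. 127.  98.  76.  65.  77.  94.]
-32 inner edge -87.75 outer -127.25 prof [185. 183. 179. 170. 153. 122.  95.  69.  68.  76.]
-24 inner edge -87.5 outer -126.75 prof [191. 190. 183. 173. 145. 113.  84.  64.  68.  80.]
-16 inner edge -88.25 outer -126.75 prof [196. 194. 192. 183. 167. 138. 107.  75.  66.  64.]
-8 inner edge -86.0 outer -125.25 prof [186. 179. 154. 126.  95.  71.  67.  74.  95. 113.]
0 inner edge -85.75 outer -127.0 prof [180. 167. 143. 116.  85.  71.  61.  80.  99. 120.]
8 inner edge -87.25 outer -124.75 prof [180. 177. 174. 159. 141. 110.  84.  64.  68.  82.]
16 inner edge -87.0 outer -125.5 prof [173. 170. 162. 148. 122.  92.  73.  64.  78.  97.]
24 inner edge -86.75 outer -125.5 prof [188. 187. 179. 164. 131.  98.  70.  69.  77. 102.]
32 inner edge -87.0 outer -125.0 prof [191. 189. 178. 163. 129.  97.  69.  67.  72.  96.]
40 inner edge -88.0 outer -131.75 prof [168. 170. 171. 163. 143. 111.  83.  56.  60.  71.]
48 inner edge -86.75 outer -132.5 prof [181. 175. 167. 142. 114.  83.  67.  62.  79. 100.]
56 inner edge -87.0 outer -132.0 prof [193. 186. 177. 146. 113.  79.  61.  54.  71.  92.]
64 inner edge -87.25 outer -131.75 prof [170. 169. 166. 148. 126.  94.  71.  54.  65.  82.]
72 inner edge -87.5 outer -132.75 prof [181. 180. 177. 160. 137. 104.  78.  57.  66.  82.]
wall 137 [-1.57592311e-03 -8.71882218e+01]
bar 296 ((-120.25300598144531, 0.5673446655273438), (12.015562057495117, 67.78787994384766), 0.34547415375709534)
```

The edge averages -87.0 mm against the wall at -87.2 mm, with no clear slope along its length. The bar is centred to 0.6 mm. Handing in.

```bash
python3 -c "
from plant import *
s=sense(); print(s['time'],s['wrist_force']); print(finish_job())"
```

```text
58.625 [ 0.07186436 -0.09624875  0.34877437]
the job is handed in; nothing more can be done
None
```

I handed the job in at 58.6 s of the 208 s allowed; the hand-in gives no verdict.

**What I did**
- **Start:** through the lid, only the slide block was already in the case. I parked the straightedge in front of the case and opened the lid by its right tab.
- **Filling the kit:** I put in the marker, the box of cover glasses, the tape and the counter, and left the spare slide block on the worktop.
- **Finish:** I drew the lid forward with the closed fingers until it sank shut, then pushed the straightedge up against the case front.

**Last checks**
- **Kit:** before the lid was shut, all five lay flat at the expected heights, centred in their recesses to about 3 mm.
- **Lid:** its plane is level at 44.3 mm, against 44 mm nominal when shut.
- **Straightedge:** in the case frame the graduated edge averages -87.0 mm and the wall -87.2 mm, so it is flush and parallel to within about 1 mm. It is centred to about 0.6 mm, well inside both ends of the case.
- **Mug, bottle and spare block:** no difference in the top view between start and end.

**What went wrong or disagreed**
- **Fingertips:** they sit about 38 mm short of the reported TCP position. My first grasp of the straightedge closed on air, and I corrected for this afterwards.
- **Lid tab:** it slipped from the grip near the end of opening, with about 25 N sideways (33 N in all) on the wrist, but the lid still reached its stop.
- **Straightedge edge:** an earlier, coarser reading after release put it 1 to 1.5 mm off the wall. The closer subpixel check did not confirm that.
- **Last picture:** the viewer's limit stopped me seeing the final image, so the straightedge check rests on the numbers from it.

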